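# Fit the T-slot jaws and set their gaps with the feeler

## Task

Fit every loose jaw on the bench into the T-slot of the deck, each beside the fixed jaw of its own height: drop its head in lengthwise, then twist it a quarter turn so that it catches under the lips with its bright face towards the fixed jaw's bright face. When all of them are in, gauge the pairs one at a time from the lowest to the highest: slide the feeler blade in close above the deck until its straight 6 mm part fills the whole width between the two faces; the gap must be snug there, so that the blade just drags on both faces without play, and must stay so when the blade is drawn out. Finally stand the feeler back on its mat, and leave the brass nozzles alone.

Things in the scene. Friction and masses are not known exactly. Their poses are not given: they have to be found in the camera images.
- deck: Fixed dark machine deck, 130 (x) x 470 (y) x 50 mm high, top bare aluminium, origin under its centre. A T-slot runs along its y through the middle of the top: mouth 37 mm wide, lips 8 mm thick, below them a cavity 76 mm wide and 27 mm deep. Slot ends are open. Its x points away from the robot (turned by its small yaw).
- lug_low: Fixed jaw, the low one of three bolted over the T-slot 150 mm apart in changing order: 32 mm high, 46 mm wide (x, across the slot), 22 mm thick. Origin at the foot (deck top) of the middle of its bright ground face, which looks to +y (robot's left); the body lies behind it. Axes parallel to the deck's.
- lug_mid: Fixed jaw, the mid one of three bolted over the T-slot 150 mm apart in changing order: 46 mm high, 46 mm wide (x, across the slot), 22 mm thick. Origin at the foot (deck top) of the middle of its bright ground face, which looks to +y (robot's left); the body lies behind it. Axes parallel to the deck's.
- lug_high: Fixed jaw, the high one of three bolted over the T-slot 150 mm apart in changing order: 60 mm high, 46 mm wide (x, across the slot), 22 mm thick. Origin at the foot (deck top) of the middle of its bright ground face, which looks to +y (robot's left); the body lies behind it. Axes parallel to the deck's.
- jaw_low: Loose jaw of the low pair, block 32 mm high, 58 mm in all, about 0.45 kg, may be absent. Origin: centre of the T-head's underside, z up. Every loose jaw: T-head 60 (x) x 30 (y) x 12 mm; round neck 32 mm across from z = 12 to 26 mm; then a dark block 46 (x) x 44 (y), its back (y from 8 to 22 mm) stepped 12 mm lower. The bright ground face is its -y side, at y = -22 mm.
- jaw_mid: Loose jaw of the mid pair, block 46 mm high, 72 mm in all, about 0.45 kg, may be absent. Origin: centre of the T-head's underside, z up. Loose jaws stand on their T-heads on the bench at first, x roughly along world y. They drop into the slot with x along it, until the block rests on the deck (origin 26 mm below the deck top). Shape: see jaw_low.
- jaw_high: Loose jaw of the high pair, block 60 mm high, 86 mm in all, about 0.45 kg, may be absent. Origin: centre of the T-head's underside, z up. Turned with x across the slot a jaw is caught, and slides along the slot against a friction of 2 to 4 N. Grip jaws on the two x sides, 46 mm apart. Shape: see jaw_low.
- feeler: Feeler gauge standing on its long edge, 200 mm long along its x, z up, 0.25 kg; origin at its underside at mid-length. Black handle from x = -100 to -20 mm, 30 mm wide (y), 36 mm high; straight steel blade from x = -20 to +70 mm, 6 mm thick (y), 24 mm high, both faces parallel and centred on y = 0; nose from x = 70 to 100 mm tapering to about 2 mm thick at the tip. Handle and blade are flush below.
- blade_mid (a point): Middle of the 6 mm parallel part of the feeler blade, 25 mm ahead of the feeler's origin and 12 mm above its underside.
- mat: Fixed black rubber mat on the bench where the feeler lies at first, 120 (x) x 270 (y) x 3 mm, origin under its centre; the feeler lies roughly along its y, nose towards +y.
- nozzle_a: Bystander: brass nozzle 100 mm high, 52 mm across, standing on the bench; origin at its foot.
- nozzle_b: Bystander: brass nozzle 80 mm high, 44 mm across, standing on the bench; origin at its foot.
- nozzle_c: Bystander: brass nozzle 110 mm high, 48 mm across, standing on the bench; origin at its foot.

How it is judged:
On the way, in this order (a step that is already met when the one before it is completed fails the run):
1. every loose jaw present sits in the T-slot within 100 mm of the bright face of the fixed jaw of its height, its head twisted across under the lips (within 14 degrees) (z of jaw_low in the frame of lug_low between -0.032 and -0.022 m and x of jaw_low in the frame of lug_low between -0.012 and 0.012 m and y of jaw_low in the frame of lug_low between 0.015 and 0.1 m and angle between the x axis of jaw_low and the x axis of lug_low, either way round below 0.25 rad and angle between each of jaw_low, jaw_mid, jaw_high's own z axis and vertical below 0.1 rad and z of jaw_mid in the frame of lug_mid between -0.032 and -0.022 m and x of jaw_mid in the frame of lug_mid between -0.012 and 0.012 m and y of jaw_mid in the frame of lug_mid between 0.015 and 0.1 m and angle between the x axis of jaw_mid and the x axis of lug_mid, either way round below 0.25 rad and z of jaw_high in the frame of lug_high between -0.032 and -0.022 m and x of jaw_high in the frame of lug_high between -0.012 and 0.012 m and y of jaw_high in the frame of lug_high between 0.015 and 0.1 m and angle between the x axis of jaw_high and the x axis of lug_high, either way round below 0.25 rad), for 0.2 s.
2. the feeler's 6 mm blade is through the gap of the low pair, low between the two faces, with the gap snug on it (5.2 to 7.7 mm) (y of blade_mid in the frame of jaw_low between -0.031 and -0.019 m and x of blade_mid in the frame of jaw_low between -0.03 and 0.03 m and z of blade_mid in the frame of jaw_low below 0.046 m and y of jaw_low in the frame of lug_low between 0.0272 and 0.0297 m and angle between the x axis of jaw_low and the x axis of lug_low, either way round below 0.07 rad), for 0.2 s.
3. the feeler's 6 mm blade is through the gap of the mid pair, low between the two faces, with the gap snug on it (5.2 to 7.7 mm) (y of blade_mid in the frame of jaw_mid between -0.031 and -0.019 m and x of blade_mid in the frame of jaw_mid between -0.03 and 0.03 m and z of blade_mid in the frame of jaw_mid below 0.046 m and y of jaw_mid in the frame of lug_mid between 0.0272 and 0.0297 m and angle between the x axis of jaw_mid and the x axis of lug_mid, either way round below 0.07 rad), for 0.2 s.
4. the feeler's 6 mm blade is through the gap of the high pair, low between the two faces, with the gap snug on it (5.2 to 7.7 mm) (y of blade_mid in the frame of jaw_high between -0.031 and -0.019 m and x of blade_mid in the frame of jaw_high between -0.03 and 0.03 m and z of blade_mid in the frame of jaw_high below 0.046 m and y of jaw_high in the frame of lug_high between 0.0272 and 0.0297 m and angle between the x axis of jaw_high and the x axis of lug_high, either way round below 0.07 rad), for 0.2 s.
At the end, for the whole second after the job is handed in: Each jaw present sits in the slot beside its fixed jaw, head across under the lips, faces parallel within 4 degrees and 5.2 to 7.7 mm apart (blade 6 mm); the feeler stands upright on the mat (its middle over the mat), all at rest (all of step 1 and y of jaw_low in the frame of lug_low between 0.0272 and 0.0297 m and angle between the x axis of jaw_low and the x axis of lug_low, either way round below 0.07 rad and linear speed of each of jaw_low, jaw_mid, jaw_high, feeler below 0.02 m/s and y of jaw_mid in the frame of lug_mid between 0.0272 and 0.0297 m and angle between the x axis of jaw_mid and the x axis of lug_mid, either way round below 0.07 rad and y of jaw_high in the frame of lug_high between 0.0272 and 0.0297 m and angle between the x axis of jaw_high and the x axis of lug_high, either way round below 0.07 rad and x of feeler in the frame of mat between -0.06 and 0.06 m and y of feeler in the frame of mat between -0.12 and 0.12 m and z of feeler in the frame of mat below 0.01 m and angle between feeler's own z axis and vertical below 0.15 rad); the robot touches nothing.
It fails at once if a brass nozzle is pushed more than 30 mm or knocked over (distance of any of nozzle_a, nozzle_b, nozzle_c from where it was at the start of the episode above 0.03 m or angle between any of nozzle_a, nozzle_b, nozzle_c's own z axis and vertical above 0.5 rad).
Of jaw_low, jaw_mid, jaw_high only 2 to 3 are there at a start; the rules pass over those that are not, and their reading is None.
At some moment in a run one of feeler may be knocked a few centimetres aside while the robot is not near it.
It also fails if it takes over 210 s, if anything falls off the work surface, if the arm or the gripper's body presses on something with over 40 N, if the wrist force passes 120 N, or if a joint passes its speed limit or range.

## Robot

A 7-joint arm with a two-finger parallel gripper is mounted at the origin on the work surface. World frame = base frame: x ahead of the robot, y to its left, z up, the work surface at z = 0. Lengths are in m, angles in rad, forces in N, time in s.
With the tool pointing down it reaches from about 0.425 to 0.825 m from the base axis. Payload 3.6 kg.
Tool frame: the origin (TCP) lies at the very end of the fingers, on their centre line; the grasp point (between the pads) lies 19 mm behind it; z points along the fingers, y is the line along which they close (so a half turn about z gives the same grasp; the last joint's range is limited). The gripper opens to 93 mm and grips with 3 to 60 N. Pads are 15 mm wide; open, the fingers measure 128 mm over their backs; the gripper's body (75 mm by 188 mm) begins 65 mm behind the grasp point.
Start: joints at [1.308, 0.615, -0.013, 1.423, 0.008, 1.103, -0.04], TCP at [0.152, -0.632, 0.219] pointing down, gripper open.
Joint ranges: [-3.12, 3.12], [-0.3, 2.06], [-1.34, 1.32], [0.26, 2.42], [-1.36, 4.5], [0.01, 1.98], [-2.84, 2.84]. Speed limits (rad/s): [2.79, 2.79, 3.14, 3.14, 3.14, 3.14, 3.14].

## Interface

Orientations are given as a unit quaternion [x, y, z, w].
In Python, from bench import robot, optics gives the robot as it stands. The module is installed in compiled form; this text tells all that it offers.
- The arm moves only by the tool carry_out, never from a script. Its argument "targets" is a list of rows, each a list of 3 entries, a list of its own where there are three numbers: the shift along the world's x, y, z in mm, then the turn, a rotation vector about the world's x, y, z in degrees, then the finger opening in mm, from 0 to 93. In form: [[[tx, ty, tz], [rx, ry, rz], gripper], ...]. A call has exactly 5 rows; each row is the pose to reach, as a shift and turn from the pose commanded when the call began; what a row does not reach only later rows make up. A row lasts 1/10 s, in which the tool goes at most 50 mm and 8.59 degrees, less where a joint would pass 70% of its speed; a pose out of reach is approached as far as the arm can. A call with a gripper value outside its range is refused whole. The fingers move at their own pace and stop on an object; the grip force is fixed at half the most. Time passes only in rows, so rows that repeat a pose let the fingers close, or fill a call up. It gives the time, the measured TCP pose, the force, the opening and the grip force at its end, in the units of the state.
- robot.get_obs(): the state, without advancing time (a new reading comes with each control period).
- optics.read_camera(name): name is "scene" or "top"; returns a dict with "color" (384x512x3 uint8, red, green, blue), "depth" (384x512 float32, m along the optical axis (not along the pixel's ray), 0 where there is no reading), "fx", "fy", "cx", "cy" (pixels), "rvec" (rotation vector, rad) and "tvec" (3), from world to camera coordinates, as OpenCV has them. Camera axes: x right, y down, z forward; pixel columns grow to the right and rows downward; lengths in m; the calibration is good to about 2 mm. A picture is of the moment at which its call begins.
- robot.sign_off(): hands the job in; it is judged then, once.
The state is a dict: "time_s": time; "joint_pos": joint angles; "joint_vel": joint speeds; "tau": joint torques, N m; "tool_pos": TCP position; "orientation": TCP orientation; "wrist_force": force on the tool from outside, world axes, zero at the start; "moment": the same for the moment, N m; "width": finger opening in m; "grip_force": force on a finger pad.
Only numpy, scipy, OpenCV 4.12 (cv2) and the standard library are available. Lean on these libraries where they do the work, as an engineer would, in place of code of your own. Each camera call takes 0.05 s, during which the arm holds its last target. There are 200 camera calls.

## Working session

There is one attempt and no reset: what is moved stays moved. The work goes in short steps, Python scripts to look and compute and a tool call to move; the robot and the scene stay as the last step left them, time stands still between calls to the robot, and variables do not carry over. Pictures are saved under pics/ and viewed, at most 14 in all, crops included, and the job is handed in when it is done.

Besides the shell and the picture viewer there is one more tool, called as a command line: name --argument value ..., lists and objects as JSON in quotes. carry_out: Moves the arm, as the interface text tells. Its arguments: {"type":"object","properties":{"targets":{"type":"array","items":{"type":"array"}}},"required":["targets"]}

```bash
mkdir -p pics; cat > h.py <<'E'
import numpy as np, cv2
from bench import robot, optics
def cam(n):
    c=optics.read_camera(n); c['R']=cv2.Rodrigues(np.array(c['rvec'],float))[0]; c['t']=np.array(c['tvec'],float).ravel(); return c
def world(c):
    d=c['depth'].astype(float); v,u=np.mgrid[:d.shape[0],:d.shape[1]]
    P=np.stack([(u-c['cx'])/c['fx']*d,(v-c['cy'])/c['fy']*d,d],-1)
    W=(P-c['t'])@c['R']; W[d<=0]=np.nan; return W
def ray(c,u,v,z):
    r=np.array([(u-c['cx'])/c['fx'],(v-c['cy'])/c['fy'],1.])@c['R']; o=-c['R'].T@c['t']
    return o+r*(z-o[2])/r[2]
def save(c,f,crop=None,s=1):
    im=c['color'][:,:,::-1]
    if crop: x0,y0,x1,y1=crop; im=im[y0:y1,x0:x1]
    cv2.imwrite('pics/'+f,cv2.resize(im,None,fx=s,fy=s,interpolation=cv2.INTER_CUBIC))
E
python3 - <<'E'
from h import *
o=robot.get_obs(); print(o)
for n in('scene','top'):
    c=cam(n); save(c,n+'0.png',s=1.5); np.savez('/tmp/'+n+'.npz',**c); print(n,-c['R'].T@c['t'],c['R'][2],c['fx'],c['cx'],c['cy'])
E
```

```text
{'time_s': 0.0, 'joint_pos': array([ 1.30746962,  0.61592548, -0.01260872,  1.42491276,  0.00810931,
        1.10340363, -0.0403568 ]), 'joint_vel': array([-2.40253707e-04,  1.71022023e-03,  1.55427445e-05, -4.58816852e-04,
        5.54601062e-05,  1.16346454e-03, -1.34117328e-03]), 'tau': array([ 1.21448074e-04, -4.58930290e+01,  2.09118803e-01, -1.65744102e+01,
       -6.10282947e-02,  2.03727290e-02,  2.37341419e-04]), 'tool_pos': array([ 0.15231511, -0.63107397,  0.21747256]), 'orientation': array([ 9.92990121e-01,  1.18190230e-01, -1.78761663e-04, -1.28705202e-03]), 'wrist_force': array([-0.67536181, -0.96819735, -0.26184156]), 'moment': array([-0.01115433, -0.01910172,  0.00393943]), 'grip_force': 0.0, 'width': 0.09331737420067489}
scene [1.46854592 0.39595938 0.7234219 ] [-0.768984   -0.32534342 -0.55028654] 386.8428569354524 259.04868307293077 197.33589355300523
top [0.33493366 0.02816378 1.19238917] [ 0.1879517  -0.0230514  -0.98190773] 352.6025164729 252.89679723576657 187.02326878435443
```

View pics/scene0.png

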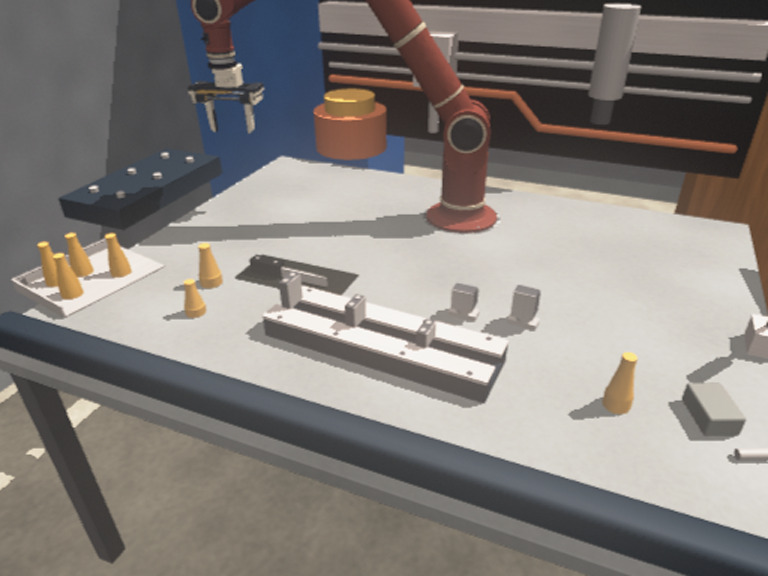

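View pics/top0.png

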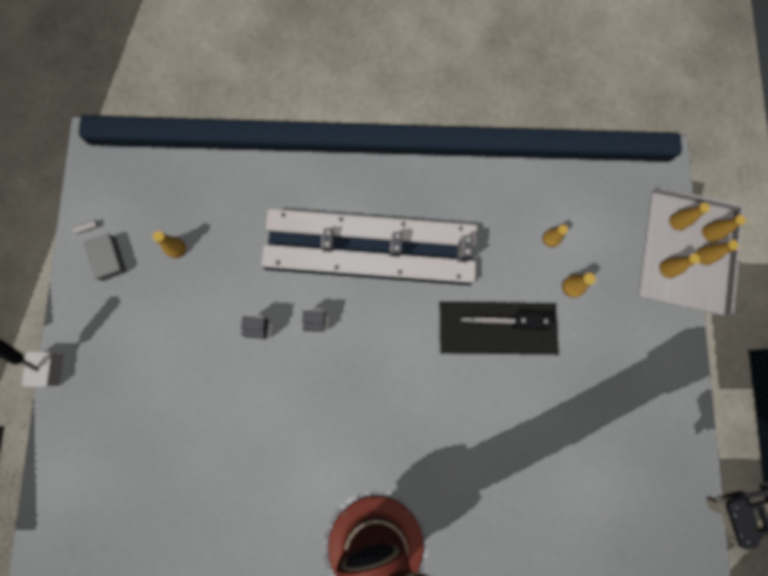

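The scene view shows fixed jaws high, mid and low at (290,290), (355,310) and (427,330), and two loose jaws at (464,300) and (525,305). In the top view the loose jaws are at (255,327) and (315,320), and the feeler lies on its mat at (505,321) with its nose to the left (+y). Next I measure.

```bash
python3 - <<'E'
from h import *
for n in('scene','top'):
    c=dict(np.load(f'/tmp/{n}.npz')); W=world(c); x,y,z=W[...,0],W[...,1],W[...,2]
    print(n,'bench z',np.nanmedian(z[(x>.3)&(x<.4)&(abs(y)<.3)]))
    # deck top
    m=(abs(z-.05)<.006)&(x>.45)&(x<.85)&(abs(y)<.4)
    p=W[m][:,:2].astype(np.float32); print('deck',m.sum(),cv2.minAreaRect(p), np.median(W[m][:,2]))
    m=(z>.02)&(x>.3)&(x<.85)&(abs(y)<.45)
    k,l,s,ce=cv2.connectedComponentsWithStats(m.astype(np.uint8))
    for i in range(1,k):
        if s[i,4]>15:
            q=W[l==i]; print('obj',s[i,:],q.min(0).round(3),q.max(0).round(3))
            t=q[q[:,2]>q[:,2].max()-.008]; print('   top',len(t),cv2.minAreaRect(t[:,:2].astype(np.float32)),np.median(t[:,2]).round(4))
    m=(z>.065)&(x>.5)&(x<.75)&(abs(y)<.35)
    k,l,s,ce=cv2.connectedComponentsWithStats(m.astype(np.uint8))
    for i in range(1,k):
        if s[i,4]>8:
            q=W[l==i]; t=q[q[:,2]>np.percentile(q[:,2],90)-.008]; print('lug?',len(q),q.min(0).round(3),q.max(0).round(3),cv2.minAreaRect(t[:,:2].astype(np.float32)),np.median(t[:,2]).round(4))
    save(c,n+'_crop.png',crop=(160,170,380,270) if n=='scene' else (150,120,390,245),s=3.3)
E
```

```text
scene bench z 0.0003919725002999733
deck 3439 ((0.57557612657547, -0.05373319983482361), (0.6859947443008423, 0.26217085123062134), 88.43600463867188) 0.05041739464900134
obj [133 162  15  26 265] [ 0.543 -0.45   0.02 ] [ 0.588 -0.414  0.102]
   top 33 ((0.5630412101745605, -0.43794700503349304), (0.023533377796411514, 0.023826945573091507), 87.1922607421875) 0.1003
obj [ 167  170  172   94 5504] [ 0.458 -0.377  0.02 ] [0.716 0.265 0.114]
   top 75 ((0.625235378742218, -0.17704126238822937), (0.02412481978535652, 0.049782127141952515), 88.78278350830078) 0.1107
obj [123 186  14  22 201] [ 0.659 -0.413  0.02 ] [ 0.696 -0.372  0.084]
   top 26 ((0.6763028502464294, -0.396118700504303), (0.01934668980538845, 0.017298726364970207), 80.7000961303711) 0.0803
obj [301 189  19  20 293] [0.443 0.122 0.021] [0.491 0.17  0.075]
   top 99 ((0.47294044494628906, 0.14559254050254822), (0.04643108695745468, 0.03536679595708847), 89.42436981201172) 0.0721
obj [341 190  20  24 371] [0.425 0.246 0.02 ] [0.475 0.295 0.09 ]
   top 106 ((0.45579764246940613, 0.2699503004550934), (0.04601475968956947, 0.0
[... 1701 characters left out ...]
obj [315 210  53  10 300] [ 0.457 -0.38   0.02 ] [ 0.488 -0.208  0.047]
   top 138 ((0.47282639145851135, -0.3399897813796997), (0.027052313089370728, 0.0785830020904541), 1.0035184621810913) 0.0405
lug? 104 [0.614 0.108 0.066] [0.661 0.131 0.087] ((0.6374390125274658, 0.11941547691822052), (0.022259574383497238, 0.04661820828914642), 86.42918395996094) 0.0819
lug? 112 [ 0.606 -0.041  0.069] [ 0.652 -0.019  0.101] ((0.629813015460968, -0.030190104618668556), (0.021209513768553734, 0.046732883900403976), 83.8505859375) 0.096
lug? 156 [ 0.597 -0.191  0.065] [ 0.645 -0.168  0.116] ((0.6209545135498047, -0.17970480024814606), (0.022237515076994896, 0.04785267263650894), 87.77250671386719) 0.1106
```

View pics/top_crop.png

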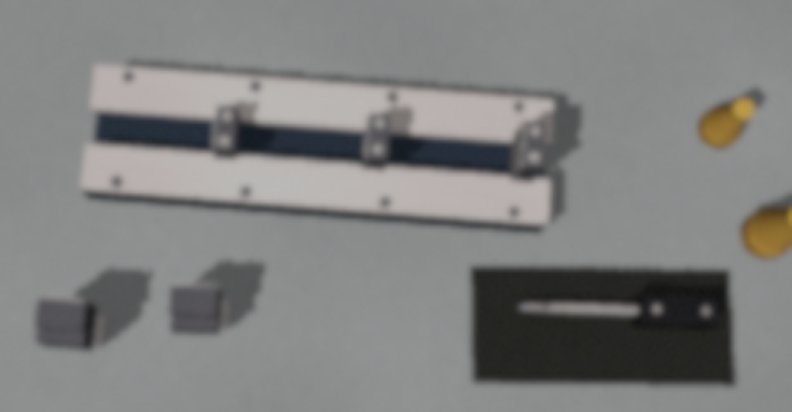

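View pics/scene_crop.png

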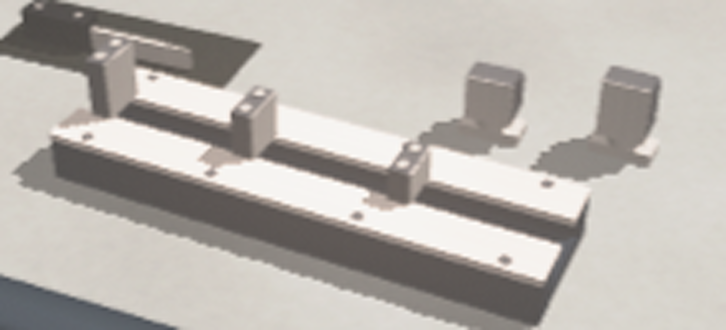

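The cloud gives a mid (72 mm) and a high (86 mm) loose jaw, at about (0.464, 0.145) and (0.447, 0.270). Their bright faces point to +x, so each needs a −90° twist after insertion. The low jaw is absent. The deck yaw is about −3.1°. I'm setting out towards the mid jaw.

carry_out --targets '[[[40,40,0],[0,0,8],93],[[80,80,0],[0,0,16],93],[[120,120,0],[0,0,24],93],[[160,160,0],[0,0,32],93],[[200,200,0],[0,0,40],93]]'

```text
time_s: 0.6
tool_pos: [0.3302, -0.4533, 0.2184]
orientation: [0.891, 0.453, -0.0, -0.0]
wrist_force: [-0.2, -0.8, -0.5]
width: 0.0929
grip_force: 0.0
```

carry_out --targets '[[[30,40,0],[0,0,8.4],93],[[60,80,0],[0,0,16.8],93],[[90,120,0],[0,0,25.2],93],[[120,160,0],[0,0,33.6],93],[[150,200,0],[0,0,42],93]]'

```text
time_s: 1.1
tool_pos: [0.4798, -0.2534, 0.2185]
orientation: [0.67, 0.743, -0.0, -0.0]
wrist_force: [1.0, -0.9, 1.0]
width: 0.093
grip_force: 0.0
```

carry_out --targets '[[[0,40,0],[0,0,8.4],93],[[0,80,0],[0,0,16.8],93],[[0,120,0],[0,0,25.2],93],[[0,160,0],[0,0,33.6],93],[[0,200,0],[0,0,42],93]]'

```text
time_s: 1.6
tool_pos: [0.4787, -0.0537, 0.2184]
orientation: [0.359, 0.933, -0.0, -0.0]
wrist_force: [0.6, -0.5, 0.1]
width: 0.0931
grip_force: 0.0
```

carry_out --targets '[[[-8,36,0],[0,0,8.5],93],[[-16,72,0],[0,0,17],93],[[-24,108,0],[0,0,25.5],93],[[-32,144,0],[0,0,34],93],[[-38,176,0],[0,0,42.5],93]]'

```text
time_s: 2.1
tool_pos: [0.4403, 0.1224, 0.2186]
orientation: [-0.004, 1.0, -0.0, -0.0]
wrist_force: [-0.3, 0.2, 0.2]
width: 0.0926
grip_force: 0.0
```

carry_out --targets '[[[12,11,-40],[0,0,0],93],[[24,22,-80],[0,0,0],93],[[24,22,-110],[0,0,0],93],[[24,22,-110],[0,0,0],93],[[24,22,-110],[0,0,0],93]]'

```text
time_s: 2.6
tool_pos: [0.465, 0.1429, 0.1088]
orientation: [-0.001, 1.0, -0.0, -0.001]
wrist_force: [0.8, 0.2, 0.6]
width: 0.0929
grip_force: 0.0
```

```bash
python3 - <<'E'
from h import *
o=robot.get_obs(); print(o['tool_pos'],o['joint_pos'].round(2))
c=cam('scene'); save(c,'s1.png',crop=(260,110,400,250),s=4)
W=world(c);p=W[195:235,330:370];
c2=cam('top'); save(c2,'t1.png',crop=(130,150,290,270),s=4)
# project TCP into both
for k in(c,c2):
    q=k['R']@o['tool_pos']+k['t']; print(q[0]/q[2]*k['fx']+k['cx'],q[1]/q[2]*k['fy']+k['cy'])
E
```

```text
[0.46500058 0.14294419 0.10876266] [ 0.15  0.63 -0.75  2.    0.62  0.76  0.6 ]
310.16634375128103 180.76901339064574
206.9211497713453 210.63027204086046
```

View pics/s1.png

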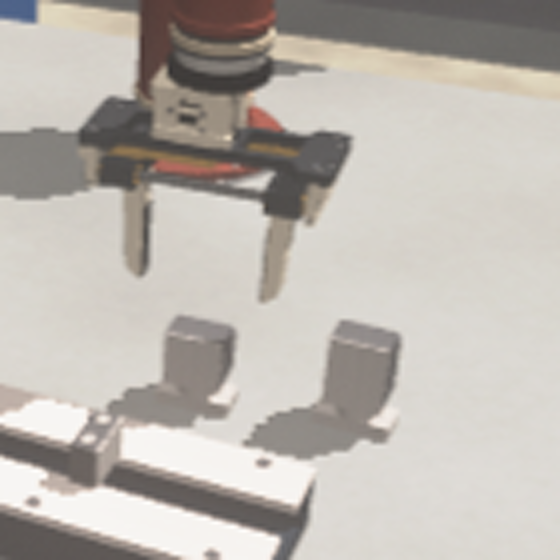

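The finger tips appear at crop (137,272) and (268,300), and their midpoint matches the projected TCP within a pixel. The mid jaw is squarely below, so I descend and grip.

carry_out --targets '[[[0,2,-25],[0,0,0],93],[[0,2,-50],[0,0,0],93],[[0,2,-73],[0,0,0],93],[[0,2,-73],[0,0,0],93],[[0,2,-73],[0,0,0],40]]'

```text
time_s: 3.2
tool_pos: [0.4662, 0.1452, 0.037]
orientation: [-0.0, 1.0, 0.0, 0.001]
wrist_force: [0.4, 0.7, 0.4]
width: 0.0889
grip_force: 0.0
```

carry_out --targets '[[[0,0,0],[0,0,0],40],[[0,0,0],[0,0,0],40],[[0,0,0],[0,0,0],40],[[0,0,0],[0,0,0],40],[[0,0,0],[0,0,0],40]]'

```text
time_s: 3.7
tool_pos: [0.4654, 0.1449, 0.0358]
orientation: [-0.001, 1.0, 0.0, 0.0]
wrist_force: [0.6, 0.3, -0.1]
width: 0.0498
grip_force: 0.0
```

carry_out --targets '[[[0,0,0],[0,0,0],40],[[0,0,0],[0,0,0],40],[[0,0,0],[0,0,0],40],[[0,0,0],[0,0,0],40],[[0,0,0],[0,0,0],40]]'

```text
time_s: 4.2
tool_pos: [0.4654, 0.1448, 0.0358]
orientation: [-0.001, 1.0, -0.0, 0.0]
wrist_force: [-1.0, -2.1, 4.6]
width: 0.0456
grip_force: 30.0
```

carry_out --targets '[[[0,0,30],[0,0,0],40],[[0,0,60],[0,0,0],40],[[0,0,100],[0,0,0],40],[[30,-18,100],[0,0,-1],40],[[60,-36,100],[0,0,-3],40]]'

```text
time_s: 4.7
tool_pos: [0.5254, 0.1091, 0.1361]
orientation: [0.025, 1.0, 0.0, 0.0]
wrist_force: [0.8, 0.2, -5.7]
width: 0.0456
grip_force: 30.0
```

carry_out --targets '[[[35,-20,0],[0,0,0],40],[[70,-40,0],[0,0,0],40],[[110,-65,0],[0,0,0],40],[[110,-65,0],[0,0,0],40],[[110,-65,0],[0,0,0],40]]'

```text
time_s: 5.2
tool_pos: [0.6345, 0.0423, 0.1329]
orientation: [0.027, 1.0, -0.0, -0.002]
wrist_force: [-1.6, -0.5, -5.0]
width: 0.0457
grip_force: 30.0
```

```bash
cat > slot.py <<'E'
from h import *
o=robot.get_obs(); print(o['tool_pos'],o['orientation'].round(3),o['width'])
c=cam('scene'); W=world(c); save(c,'s2.png',crop=(190,110,350,230),s=4.5)
c0=dict(np.load('/tmp/scene.npz')); W0=world(c0); t0=dict(np.load('/tmp/top.npz')); T0=world(t0)
yaw=-3.1*np.pi/180; ex=np.array([np.cos(yaw),np.sin(yaw)]); ey=np.array([-ex[1],ex[0]])
for n,cc,w in(('scene',c0,W0),('top',t0,T0)):
    g=cc['color'].astype(int).sum(-1)
    q=w[(abs(w[...,2]-.05)<.004)&(w[...,0]>.54)&(w[...,0]<.74)&(w[...,1]>-.23)&(w[...,1]<.28)]
    u=q[:,:2]@ex; v=q[:,:2]@ey
    for lo in(-.13,-.1,.02,.05,.15,.18,.2):
        s=np.sort(u[(v>lo)&(v<lo+.025)])
        d=np.diff(s); i=d.argmax(); print(n,lo,'slot',s[i].round(4),s[i+1].round(4),'mid',((s[i]+s[i+1])/2).round(4),'deck',s[0].round(4),s[-1].round(4))
# jaw face initial & now
f=W0[...];m=(f[...,1]>.128)&(f[...,1]<.16)&(f[...,2]>.035)&(f[...,2]<.065)&(f[...,0]<.5)&(f[...,0]>.43)
print('face x init',np.percentile(f[m][:,0],[10,50,90]),m.sum())
f=W; p=o['tool_pos'];m=(abs(f[...,1]-p[1])<.016)&(abs(f[...,2]-p[2]-.01)<.018)&(abs(f[...,0]-p[0])<.05)
print('face x now',np.percentile(f[m][:,0],[10,50,90])-p[0],m.sum())
E
python3 slot.py
```

```text
[0.63448614 0.04227218 0.13287559] [ 0.027  1.    -0.    -0.002] 0.04571210797797183
scene -0.13 slot 0.6165 0.6502 mid 0.6334 deck 0.5683 0.6989
scene -0.1 slot 0.617 0.6488 mid 0.6329 deck 0.5681 0.6989
scene 0.02 slot 0.618 0.6497 mid 0.6339 deck 0.5646 0.7001
scene 0.05 slot 0.6152 0.6499 mid 0.6325 deck 0.5674 0.7011
scene 0.15 slot 0.628 0.636 mid 0.632 deck 0.5668 0.7
scene 0.18 slot 0.6161 0.6503 mid 0.6332 deck 0.5688 0.7007
scene 0.2 slot 0.6154 0.6492 mid 0.6323 deck 0.5671 0.7021
top -0.13 slot 0.612 0.6493 mid 0.6306 deck 0.5645 0.6958
top -0.1 slot 0.6108 0.6479 mid 0.6294 deck 0.5653 0.6949
top 0.02 slot 0.6118 0.6481 mid 0.63 deck 0.5656 0.6941
top 0.05 slot 0.612 0.6481 mid 0.63 deck 0.5662 0.6951
top 0.15 slot 0.61 0.6514 mid 0.6307 deck 0.565 0.6948
top 0.18 slot 0.6115 0.6479 mid 0.6297 deck 0.5649 0.6955
top 0.2 slot 0.6111 0.6482 mid 0.6297 deck 0.5647 0.6954
face x init [0.48376542 0.48658181 0.4896015 ] 81
face x now [0.01931511 0.02113174 0.02295483] 110
```

View pics/s2.png

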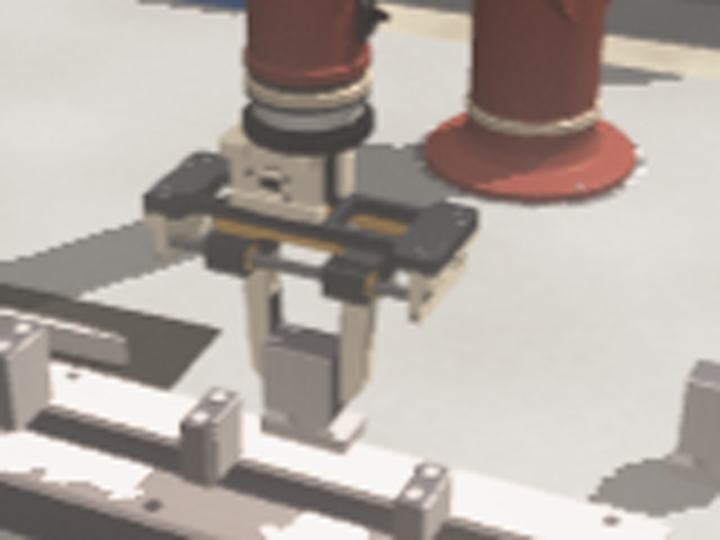

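The jaw hangs upright between the mid lug (crop 210,440) and the low lug (420,500), and the slot centre is about 2 mm further in +x. I correct for that and lower it, watching the force.

carry_out --targets '[[[2,1,-15],[0,0,0],40],[[2,1,-30],[0,0,0],40],[[2,1,-40],[0,0,0],40],[[2,1,-48],[0,0,0],40],[[2,1,-53],[0,0,0],40]]'

```text
time_s: 5.75
tool_pos: [0.6366, 0.0449, 0.0813]
orientation: [0.025, 1.0, -0.0, -0.001]
wrist_force: [0.5, 0.2, -5.4]
width: 0.0462
grip_force: 30.0
```

carry_out --targets '[[[0,0,-2],[0,0,0],40],[[0,0,-4],[0,0,0],40],[[0,0,-6],[0,0,0],40],[[0,0,-7],[0,0,0],40],[[0,0,-7],[0,0,0],40]]'

```text
time_s: 6.25
tool_pos: [0.6373, 0.0449, 0.0758]
orientation: [0.026, 1.0, -0.0, 0.0]
wrist_force: [-0.1, 0.6, -5.4]
width: 0.0459
grip_force: 30.0
```

carry_out --targets '[[[0,0,-3],[0,0,0],40],[[0,0,-6],[0,0,0],40],[[0,0,-9],[0,0,0],40],[[0,0,-12],[0,0,0],40],[[0,0,-14],[0,0,0],40]]'

```text
time_s: 6.75
tool_pos: [0.6371, 0.0448, 0.0612]
orientation: [0.026, 1.0, -0.0, -0.0]
wrist_force: [0.5, -0.1, -5.0]
width: 0.046
grip_force: 30.0
```

carry_out --targets '[[[0,0,-1],[0,0,0],40],[[0,0,-1],[0,0,0],40],[[0,0,-1],[0,0,0],40],[[0,0,-1],[0,0,0],40],[[0,0,-1],[0,0,0],40]]'

```text
time_s: 7.25
tool_pos: [0.6374, 0.045, 0.0608]
orientation: [0.026, 1.0, -0.0, 0.0]
wrist_force: [0.1, -0.1, -4.5]
width: 0.046
grip_force: 30.0
```

carry_out --targets '[[[0,0,0],[0,0,-8],40],[[0,0,0],[0,0,-16],40],[[0,0,0],[0,0,-24],40],[[0,0,0],[0,0,-32],40],[[0,0,0],[0,0,-40],40]]'

```text
time_s: 7.75
tool_pos: [0.6373, 0.0452, 0.0608]
orientation: [0.368, 0.93, 0.0, -0.0]
wrist_force: [0.2, 0.5, -3.9]
width: 0.0457
grip_force: 30.0
```

carry_out --targets '[[[0,0,0],[0,0,-8],40],[[0,0,0],[0,0,-16],40],[[0,0,0],[0,0,-24],40],[[0,0,0],[0,0,-32],40],[[0,0,0],[0,0,-40],40]]'

```text
time_s: 8.25
tool_pos: [0.6372, 0.0456, 0.0608]
orientation: [0.664, 0.748, 0.0, -0.0]
wrist_force: [0.9, 0.2, -4.8]
width: 0.0457
grip_force: 30.0
```

carry_out --targets '[[[0,0,0],[0,0,-6],40],[[0,0,0],[0,0,-10],40],[[0,0,0],[0,0,-10],40],[[0,0,0],[0,0,-10],40],[[0,0,0],[0,0,-10],40]]'

```text
time_s: 8.75
tool_pos: [0.6372, 0.0452, 0.0606]
orientation: [0.725, 0.689, 0.0, -0.0]
wrist_force: [0.3, 0.1, -5.2]
width: 0.0459
grip_force: 30.0
```

The twist went free of force, and the head is now across at −3°. I slide it towards the mid lug until the faces touch, to get the zero.

carry_out --targets '[[[-0.5,-9,0],[0,0,0],40],[[-1,-18,0],[0,0,0],40],[[-1.4,-27,0],[0,0,0],40],[[-1.8,-33,0],[0,0,0],40],[[-1.9,-36,0],[0,0,0],40]]'

```text
time_s: 9.25
tool_pos: [0.6353, 0.0069, 0.0606]
orientation: [0.726, 0.688, -0.0, 0.0]
wrist_force: [0.4, -0.2, -4.9]
width: 0.0458
grip_force: 30.0
```

carry_out --targets '[[[0,-0.5,0],[0,0,0],40],[[0,-1,0],[0,0,0],40],[[-0.1,-1.5,0],[0,0,0],40],[[-0.1,-2,0],[0,0,0],40],[[-0.1,-2,0],[0,0,0],40]]'

```text
time_s: 9.75
tool_pos: [0.6353, 0.0072, 0.0607]
orientation: [0.725, 0.689, 0.0, -0.0]
wrist_force: [0.5, 0.3, -5.2]
width: 0.0457
grip_force: 30.0
```

carry_out --targets '[[[0,-0.5,0],[0,0,0],40],[[0,-1,0],[0,0,0],40],[[-0.1,-1.5,0],[0,0,0],40],[[-0.1,-2,0],[0,0,0],40],[[-0.1,-2,0],[0,0,0],40]]'

```text
time_s: 10.25
tool_pos: [0.6352, 0.0047, 0.0606]
orientation: [0.725, 0.689, -0.0, 0.0]
wrist_force: [-0.5, 0.6, -5.4]
width: 0.0459
grip_force: 30.0
```

carry_out --targets '[[[0,-0.5,0],[0,0,0],40],[[0,-1,0],[0,0,0],40],[[0,-1,0],[0,0,0],40],[[0,-1,0],[0,0,0],40],[[0,-1,0],[0,0,0],40]]'

```text
time_s: 10.75
tool_pos: [0.6352, 0.004, 0.0606]
orientation: [0.725, 0.689, 0.0, -0.0]
wrist_force: [0.4, 0.7, -5.4]
width: 0.0459
grip_force: 30.0
```

carry_out --targets '[[[0,-0.5,0],[0,0,0],40],[[0,-1,0],[0,0,0],40],[[0,-1,0],[0,0,0],40],[[0,-1,0],[0,0,0],40],[[0,-1,0],[0,0,0],40]]'

```text
time_s: 11.25
tool_pos: [0.6352, 0.003, 0.0606]
orientation: [0.725, 0.689, -0.0, -0.0]
wrist_force: [-0.4, 0.3, -5.5]
width: 0.0455
grip_force: 30.0
```

carry_out --targets '[[[0,-0.5,0],[0,0,0],40],[[0,-1,0],[0,0,0],40],[[0,-1,0],[0,0,0],40],[[0,-1,0],[0,0,0],40],[[0,-1,0],[0,0,0],40]]'

```text
time_s: 11.75
tool_pos: [0.6352, 0.0026, 0.0607]
orientation: [0.725, 0.689, 0.0, -0.0]
wrist_force: [-0.1, 1.3, -5.5]
width: 0.0456
grip_force: 30.0
```

carry_out --targets '[[[0,-0.5,0],[0,0,0],40],[[0,-1,0],[0,0,0],40],[[0,-1,0],[0,0,0],40],[[0,-1,0],[0,0,0],40],[[0,-1,0],[0,0,0],40]]'

```text
time_s: 12.25
tool_pos: [0.6352, 0.0025, 0.0607]
orientation: [0.725, 0.689, 0.001, -0.001]
wrist_force: [-0.5, 4.9, -5.1]
width: 0.046
grip_force: 30.0
```

carry_out --targets '[[[0,-0.5,0],[0,0,0],40],[[0,-1,0],[0,0,0],40],[[0,-1,0],[0,0,0],40],[[0,-1,0],[0,0,0],40],[[0,-1,0],[0,0,0],40]]'

```text
time_s: 12.75
tool_pos: [0.6352, 0.0025, 0.0607]
orientation: [0.724, 0.689, 0.001, -0.001]
wrist_force: [-0.5, 6.1, -4.6]
width: 0.0457
grip_force: 30.0
```

Contact is at measured y = 0.0025 with 6 N. I back off to y ≈ 0.0088 for a gap of about 6.3 mm.

carry_out --targets '[[[0.1,2,0],[0,0,0],40],[[0.2,5,0],[0,0,0],40],[[0.4,8.3,0],[0,0,0],40],[[0.4,8.3,-0.6],[0,0,0],40],[[0.4,8.3,-1.2],[0,0,0],40]]'

```text
time_s: 13.25
tool_pos: [0.6358, 0.0072, 0.0598]
orientation: [0.725, 0.688, -0.0, 0.001]
wrist_force: [-1.5, -0.2, 0.1]
width: 0.0461
grip_force: 30.0
```

carry_out --targets '[[[0,0,0],[0,0,0],40],[[0,0,0],[0,0,0],40],[[0,0,0],[0,0,0],40],[[0,0,0],[0,0,0],40],[[0,0,0],[0,0,0],40]]'

```text
time_s: 13.75
tool_pos: [0.6357, 0.0073, 0.0598]
orientation: [0.725, 0.689, -0.0, 0.001]
wrist_force: [-2.2, -2.5, 0.5]
width: 0.0461
grip_force: 30.0
```

carry_out --targets '[[[0,1,0],[0,0,0],40],[[0,1.5,0],[0,0,0],40],[[0,1.5,0],[0,0,0],40],[[0,1.5,0],[0,0,0],40],[[0,1.5,0],[0,0,0],40]]'

```text
time_s: 14.25
tool_pos: [0.6362, 0.0097, 0.0598]
orientation: [0.725, 0.689, 0.0, 0.0]
wrist_force: [0.5, -2.0, 2.7]
width: 0.0458
grip_force: 30.0
```

carry_out --targets '[[[0,-1,0],[0,0,0],40],[[0,-1,0],[0,0,0],40],[[0,-1,0],[0,0,0],40],[[0,-1,0],[0,0,0],40],[[0,-1,0],[0,0,0],40]]'

```text
time_s: 14.75
tool_pos: [0.6362, 0.0096, 0.0598]
orientation: [0.725, 0.689, 0.001, 0.0]
wrist_force: [0.5, 0.7, 2.8]
width: 0.0455
grip_force: 30.0
```

carry_out --targets '[[[0,0,0.5],[0,0,0],40],[[0,-0.5,0.5],[0,0,0],40],[[0,-0.5,0.5],[0,0,0],40],[[0,-0.5,0.5],[0,0,0],40],[[0,-0.5,0.5],[0,0,0],40]]'

```text
time_s: 15.25
tool_pos: [0.6355, 0.0091, 0.0598]
orientation: [0.725, 0.689, 0.0, -0.0]
wrist_force: [1.8, 2.3, 1.0]
width: 0.0456
grip_force: 30.0
```

carry_out --targets '[[[0,0,0],[0,0,0],60],[[0,0,0],[0,0,0],80],[[0,0,0],[0,0,0],93],[[0,0,0],[0,0,0],93],[[0,0,0],[0,0,0],93]]'

```text
time_s: 15.75
tool_pos: [0.6353, 0.0079, 0.0598]
orientation: [0.725, 0.689, -0.0, -0.0]
wrist_force: [0.0, -0.1, 0.3]
width: 0.0811
grip_force: 0.0
```

carry_out --targets '[[[0,0,20],[0,0,0],93],[[0,0,50],[0,0,0],93],[[0,0,90],[0,0,8],93],[[-15,20,100],[0,0,16],93],[[-50,50,100],[0,0,24.5],93]]'

```text
time_s: 16.25
tool_pos: [0.5892, 0.0564, 0.1623]
orientation: [0.563, 0.827, 0.002, 0.003]
wrist_force: [-0.0, 0.9, -1.1]
width: 0.0927
grip_force: 0.0
```

carry_out --targets '[[[-30,45,0],[0,0,8.5],93],[[-60,90,0],[0,0,17],93],[[-90,130,0],[0,0,25.5],93],[[-120,170,0],[0,0,34],93],[[-138,210,0],[0,0,42],93]]'

```text
time_s: 16.75
tool_pos: [0.4466, 0.2669, 0.1602]
orientation: [0.226, 0.974, -0.001, 0.0]
wrist_force: [0.8, -0.4, 0.2]
width: 0.0932
grip_force: 0.0
```

carry_out --targets '[[[0,0,-10],[0,0,8.5],93],[[0,0,-20],[0,0,17],93],[[0,0,-20],[0,0,21],93],[[0,0,-20],[0,0,21],93],[[0,0,-20],[0,0,21],93]]'

```text
time_s: 17.25
tool_pos: [0.4486, 0.2665, 0.1401]
orientation: [0.048, 0.999, 0.0, 0.0]
wrist_force: [0.5, 0.9, 0.5]
width: 0.0932
grip_force: 0.0
```

```bash
cat > j2.py <<'E'
from h import *
o=robot.get_obs(); p=o['tool_pos']; q=o['orientation']; a=2*np.degrees(np.arctan2(q[1],q[0])); print(p,'tool y ang',a-90)
c=cam('scene'); W=world(c); save(c,'s3.png',crop=(190,130,370,265),s=4.2)
m=(W[...,2]>.06)&(W[...,2]<.094)&(W[...,0]<.52)&(W[...,0]>.41)&(W[...,1]>.22)&(W[...,1]<.32)
t=W[m]; tt=t[t[:,2]>.082]; print('high top',len(tt),cv2.minAreaRect(tt[:,:2].astype(np.float32)))
E
python3 j2.py
```

```text
[0.44856138 0.26651889 0.14005869] tool y ang 84.4606907326772
high top 103 ((0.4566524624824524, 0.2698691785335541), (0.04677118360996246, 0.033144351094961166), 88.44448852539062)
```

View pics/s3.png

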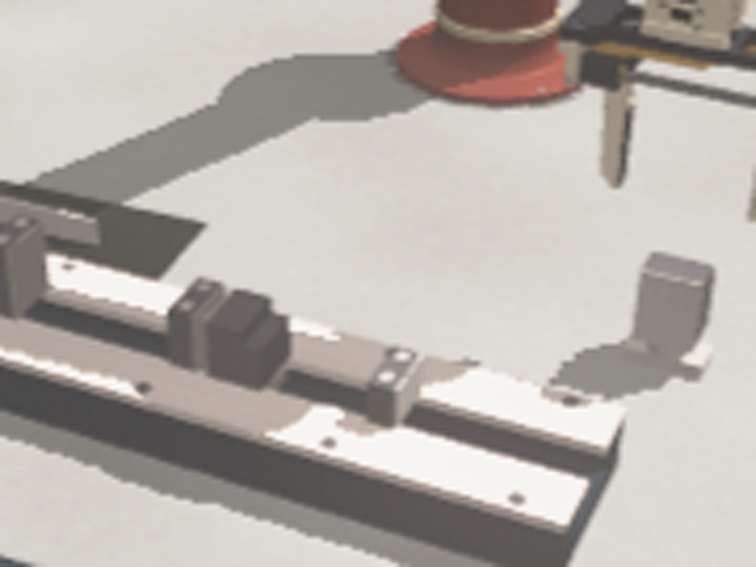

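The mid jaw sits square in the slot beside its lug (crop 205,320 and 250,340), with a thin gap. The high jaw at (675,310) is below the open fingers. I descend and grip it.

carry_out --targets '[[[-2,3,-30],[0,0,1.5],93],[[-2,3,-60],[0,0,1.5],93],[[-2,3,-90],[0,0,1.5],93],[[-2,3,-104],[0,0,1.5],93],[[-2,3,-104],[0,0,1.5],93]]'

```text
time_s: 17.8
tool_pos: [0.4456, 0.2689, 0.0347]
orientation: [0.034, 0.999, -0.001, -0.001]
wrist_force: [0.5, -0.4, 0.3]
width: 0.0931
grip_force: 0.0
```

carry_out --targets '[[[0,0,0],[0,0,0],40],[[0,0,0],[0,0,0],40],[[0,0,0],[0,0,0],40],[[0,0,0],[0,0,0],40],[[0,0,0],[0,0,0],40]]'

```text
time_s: 18.3
tool_pos: [0.4467, 0.2697, 0.0365]
orientation: [0.034, 0.999, 0.0, 0.0]
wrist_force: [-0.1, -0.2, -0.4]
width: 0.0574
grip_force: 0.0
```

carry_out --targets '[[[0,0,0],[0,0,0],40],[[0,0,0],[0,0,0],40],[[0,0,0],[0,0,0],40],[[0,0,0],[0,0,0],40],[[0,0,0],[0,0,0],40]]'

```text
time_s: 18.8
tool_pos: [0.4464, 0.2693, 0.0361]
orientation: [0.034, 0.999, -0.0, 0.0]
wrist_force: [-1.1, -2.1, 3.0]
width: 0.0457
grip_force: 30.0
```

carry_out --targets '[[[0,0,0],[0,0,0],40],[[0,0,0],[0,0,0],40],[[0,0,0],[0,0,0],40],[[0,0,0],[0,0,0],40],[[0,0,0],[0,0,0],40]]'

```text
time_s: 19.3
tool_pos: [0.4464, 0.2693, 0.0361]
orientation: [0.034, 0.999, -0.0, 0.0]
wrist_force: [-1.1, -1.3, 4.1]
width: 0.0459
grip_force: 30.0
```

carry_out --targets '[[[0,0,30],[0,0,0],40],[[0,0,70],[0,0,0],40],[[0,0,110],[0,0,0],40],[[0,-20,130],[0,0,0.8],40],[[20,-60,130],[0,0,0.8],40]]'

```text
time_s: 19.8
tool_pos: [0.4649, 0.2156, 0.169]
orientation: [0.022, 1.0, 0.004, 0.002]
wrist_force: [1.0, 0.6, -4.0]
width: 0.0459
grip_force: 30.0
```

carry_out --targets '[[[20,-42,0],[0,0,0],40],[[40,-84,0],[0,0,0],40],[[60,-126,0],[0,0,0],40],[[80,-168,0],[0,0,0],40],[[100,-205,0],[0,0,0],40]]'

```text
time_s: 20.3
tool_pos: [0.5664, 0.0018, 0.1643]
orientation: [0.028, 1.0, -0.0, -0.001]
wrist_force: [0.9, 0.6, -4.0]
width: 0.0459
grip_force: 30.0
```

carry_out --targets '[[[25,-45,0],[0,0,0],40],[[45,-80,0],[0,0,0],40],[[60,-105,0],[0,0,0],40],[[63,-108,0],[0,0,0],40],[[63,-108,0],[0,0,0],40]]'

```text
time_s: 20.8
tool_pos: [0.6289, -0.1042, 0.1639]
orientation: [0.028, 1.0, 0.001, -0.001]
wrist_force: [-0.5, 0.3, -3.7]
width: 0.0461
grip_force: 30.0
```

```bash
python3 - <<'E'
from h import *
o=robot.get_obs(); p=o['tool_pos']; q=o['orientation']; print(p,'tool y ang',2*np.degrees(np.arctan2(q[1],q[0]))-90,o['wrist_force'])
W=world(cam('scene'));m=(abs(W[...,1]-p[1])<.016)&(abs(W[...,2]-p[2]-.01)<.018)&(abs(W[...,0]-p[0])<.05)
print('face x now',np.percentile(W[m][:,0],[10,50,90])-p[0],m.sum())
E
```

```text
[ 0.62891911 -0.10421473  0.16385462] tool y ang 86.74989660945675 [-0.5457058   0.26632524 -3.65440783]
face x now [0.02044183 0.02262492 0.02506348] 103
```

carry_out --targets '[[[-1,0,-20],[0,0,0],40],[[-1,0,-45],[0,0,0],40],[[-1,0,-65],[0,0,0],40],[[-1,0,-76],[0,0,0],40],[[-1,0,-80],[0,0,0],40]]'

```text
time_s: 21.35
tool_pos: [0.6273, -0.1017, 0.0847]
orientation: [0.026, 1.0, 0.0, -0.001]
wrist_force: [0.3, -0.4, -3.0]
width: 0.0456
grip_force: 30.0
```

carry_out --targets '[[[0,0,-2],[0,0,0],40],[[0,0,-4],[0,0,0],40],[[0,0,-6],[0,0,0],40],[[0,0,-8],[0,0,0],40],[[0,0,-8],[0,0,0],40]]'

```text
time_s: 21.85
tool_pos: [0.6284, -0.1035, 0.078]
orientation: [0.027, 1.0, -0.0, -0.0]
wrist_force: [0.1, 0.5, -3.3]
width: 0.046
grip_force: 30.0
```

carry_out --targets '[[[0,0,-4],[0,0,0],40],[[0,0,-8],[0,0,0],40],[[0,0,-12],[0,0,0],40],[[0,0,-15],[0,0,0],40],[[0,0,-16.5],[0,0,0],40]]'

```text
time_s: 22.35
tool_pos: [0.6281, -0.1034, 0.0609]
orientation: [0.027, 1.0, -0.0, -0.0]
wrist_force: [-0.6, 0.0, -3.9]
width: 0.0457
grip_force: 30.0
```

carry_out --targets '[[[0,0,0],[0,0,0],40],[[0,0,0],[0,0,0],40],[[0,0,0],[0,0,-5],40],[[0,0,0],[0,0,-10],40],[[0,0,0],[0,0,-10],40]]'

```text
time_s: 22.85
tool_pos: [0.6287, -0.1032, 0.0619]
orientation: [0.114, 0.993, -0.0, 0.0]
wrist_force: [-0.5, 0.1, -4.9]
width: 0.0462
grip_force: 30.0
```

carry_out --targets '[[[0,0,-0.5],[0,0,-8],40],[[0,0,-0.5],[0,0,-16],40],[[0,0,-0.5],[0,0,-24],40],[[0,0,-0.5],[0,0,-32],40],[[0,0,-0.5],[0,0,-40],40]]'

```text
time_s: 23.35
tool_pos: [0.6285, -0.1031, 0.0611]
orientation: [0.449, 0.894, 0.0, -0.0]
wrist_force: [-0.4, 0.9, -3.7]
width: 0.046
grip_force: 30.0
```

carry_out --targets '[[[0,0,0],[0,0,-8],40],[[0,0,0],[0,0,-16],40],[[0,0,0],[0,0,-24],40],[[0,0,0],[0,0,-32],40],[[0,0,0],[0,0,-40],40]]'

```text
time_s: 23.85
tool_pos: [0.6285, -0.1028, 0.0611]
orientation: [0.727, 0.687, 0.0, -0.0]
wrist_force: [0.1, -0.1, -4.5]
width: 0.046
grip_force: 30.0
```

carry_out --targets '[[[-0.5,-9,0],[0,0,0],40],[[-1,-18,0],[0,0,0],40],[[-1.5,-27,0],[0,0,0],40],[[-1.9,-33,0],[0,0,0],40],[[-1.9,-35,0],[0,0,0],40]]'

```text
time_s: 24.35
tool_pos: [0.6261, -0.1407, 0.0608]
orientation: [0.727, 0.687, -0.0, 0.0]
wrist_force: [-0.1, 0.5, -3.8]
width: 0.0456
grip_force: 30.0
```

carry_out --targets '[[[0,0,0],[0,0,0],40],[[0,0,0],[0,0,0],40],[[0,0,0],[0,0,0],40],[[0,0,0],[0,0,0],40],[[0,0,0],[0,0,0],40]]'

```text
time_s: 24.85
tool_pos: [0.6266, -0.138, 0.061]
orientation: [0.726, 0.688, 0.0, -0.0]
wrist_force: [0.1, -0.1, -3.8]
width: 0.0458
grip_force: 30.0
```

carry_out --targets '[[[0,-1,0],[0,0,0],40],[[-0.1,-2,0],[0,0,0],40],[[-0.2,-3,0],[0,0,0],40],[[-0.2,-4,0],[0,0,0],40],[[-0.2,-4,0],[0,0,0],40]]'

```text
time_s: 25.35
tool_pos: [0.6262, -0.1428, 0.0609]
orientation: [0.726, 0.687, -0.0, 0.0]
wrist_force: [0.2, 0.4, -3.2]
width: 0.0459
grip_force: 30.0
```

carry_out --targets '[[[0,-0.5,0],[0,0,0],40],[[0,-1,0],[0,0,0],40],[[0,-1,0],[0,0,0],40],[[0,-1,0],[0,0,0],40],[[0,-1,0],[0,0,0],40]]'

```text
time_s: 25.85
tool_pos: [0.6263, -0.1434, 0.061]
orientation: [0.726, 0.688, 0.0, -0.0]
wrist_force: [0.3, 0.9, -2.9]
width: 0.046
grip_force: 30.0
```

carry_out --targets '[[[0,-0.5,0],[0,0,0],40],[[0,-1,0],[0,0,0],40],[[0,-1,0],[0,0,0],40],[[0,-1,0],[0,0,0],40],[[0,-1,0],[0,0,0],40]]'

```text
time_s: 26.35
tool_pos: [0.6263, -0.1444, 0.0609]
orientation: [0.726, 0.688, 0.0, -0.0]
wrist_force: [-0.1, -0.5, -4.5]
width: 0.0456
grip_force: 30.0
```

carry_out --targets '[[[0,-0.5,0],[0,0,0],40],[[0,-1,0],[0,0,0],40],[[0,-1,0],[0,0,0],40],[[0,-1,0],[0,0,0],40],[[0,-1,0],[0,0,0],40]]'

```text
time_s: 26.85
tool_pos: [0.6263, -0.1454, 0.061]
orientation: [0.726, 0.688, 0.0, -0.0]
wrist_force: [-0.6, 0.5, -4.0]
width: 0.0461
grip_force: 30.0
```

carry_out --targets '[[[0,-0.5,0],[0,0,0],40],[[0,-1,0],[0,0,0],40],[[0,-1,0],[0,0,0],40],[[0,-1,0],[0,0,0],40],[[0,-1,0],[0,0,0],40]]'

```text
time_s: 27.35
tool_pos: [0.6263, -0.1459, 0.061]
orientation: [0.726, 0.688, 0.0, -0.0]
wrist_force: [-0.5, 2.4, -3.9]
width: 0.0465
grip_force: 30.0
```

carry_out --targets '[[[0,-0.5,0],[0,0,0],40],[[0,-1,0],[0,0,0],40],[[0,-1,0],[0,0,0],40],[[0,-1,0],[0,0,0],40],[[0,-1,0],[0,0,0],40]]'

```text
time_s: 27.85
tool_pos: [0.6263, -0.1459, 0.061]
orientation: [0.726, 0.688, 0.001, -0.001]
wrist_force: [-1.0, 5.5, -2.3]
width: 0.0461
grip_force: 30.0
```

carry_out --targets '[[[0,-0.5,0],[0,0,0],40],[[0,-1,0],[0,0,0],40],[[0,-1,0],[0,0,0],40],[[0,-1,0],[0,0,0],40],[[0,-1,0],[0,0,0],40]]'

```text
time_s: 28.35
tool_pos: [0.6263, -0.1458, 0.061]
orientation: [0.726, 0.688, 0.001, -0.001]
wrist_force: [-1.3, 6.0, -2.4]
width: 0.0461
grip_force: 30.0
```

Contact is at y = −0.1459. I back off to −0.1396 while the jaw is still carried, then lower it.

carry_out --targets '[[[0.1,3,0],[0,0,0],40],[[0.2,6,0],[0,0,0],40],[[0.3,9,0],[0,0,0],40],[[0.3,9,0],[0,0,0],40],[[0.3,9,0],[0,0,0],40]]'

```text
time_s: 28.85
tool_pos: [0.6266, -0.1401, 0.0609]
orientation: [0.726, 0.687, -0.0, 0.0]
wrist_force: [-0.3, -0.1, -3.6]
width: 0.0463
grip_force: 30.0
```

carry_out --targets '[[[0,0,0],[0,0,0],40],[[0,0,0],[0,0,0],40],[[0,0,0],[0,0,0],40],[[0,0,0],[0,0,0],40],[[0,0,0],[0,0,0],40]]'

```text
time_s: 29.35
tool_pos: [0.6266, -0.1394, 0.0609]
orientation: [0.726, 0.688, -0.0, -0.0]
wrist_force: [0.3, -0.0, -3.8]
width: 0.0458
grip_force: 30.0
```

carry_out --targets '[[[0,-0.2,-0.5],[0,0,0],40],[[0,-0.2,-1],[0,0,0],40],[[0,-0.2,-1],[0,0,0],40],[[0,-0.2,-1],[0,0,0],40],[[0,-0.2,-1],[0,0,0],40]]'

```text
time_s: 29.85
tool_pos: [0.6266, -0.1397, 0.0601]
orientation: [0.726, 0.688, -0.0, 0.0]
wrist_force: [0.1, 0.1, -1.3]
width: 0.0458
grip_force: 30.0
```

carry_out --targets '[[[0,0,0],[0,0,0],60],[[0,0,0],[0,0,0],80],[[0,0,0],[0,0,0],93],[[0,0,0],[0,0,0],93],[[0,0,0],[0,0,0],93]]'

```text
time_s: 30.35
tool_pos: [0.6268, -0.1396, 0.0601]
orientation: [0.726, 0.688, 0.0, 0.0]
wrist_force: [0.7, -0.0, 0.3]
width: 0.0812
grip_force: 0.0
```

carry_out --targets '[[[0,0,20],[0,0,0],93],[[0,0,50],[0,0,0],93],[[0,0,90],[0,0,0],93],[[0,0,120],[0,0,3],93],[[-20,-20,120],[0,0,3],93]]'

```text
time_s: 30.85
tool_pos: [0.6122, -0.1551, 0.1855]
orientation: [0.705, 0.709, 0.006, 0.004]
wrist_force: [0.4, 0.8, -0.7]
width: 0.0928
grip_force: 0.0
```

carry_out --targets '[[[-25,45,0],[0,0,0],93],[[-50,90,0],[0,0,0],93],[[-70,135,0],[0,0,0],93],[[-90,180,0],[0,0,0],93],[[-100,200,0],[0,0,0],93]]'

```text
time_s: 31.35
tool_pos: [0.5044, 0.0456, 0.1806]
orientation: [0.706, 0.709, 0.001, -0.001]
wrist_force: [-0.4, 0.9, 0.0]
width: 0.0928
grip_force: 0.0
```

```bash
cat > fe.py <<'E'
from h import *
import sys
o=robot.get_obs(); p=o['tool_pos']; q=o['orientation']; print(p,'tool y ang',2*np.degrees(np.arctan2(q[1],q[0]))-90)
for n in('top','scene'):
    c=cam(n); np.savez(f'/tmp/{n}_f.npz',**c); W=world(c)
    m=(W[...,2]>.012)&(W[...,2]<.045)&(W[...,0]<.54)&(W[...,0]>.40)&(W[...,1]>-.45)&(W[...,1]<-.15)
    k,l,s,_=cv2.connectedComponentsWithStats(m.astype(np.uint8))
    i=1+s[1:,4].argmax(); t=W[l==i]; print(n,len(t),t.min(0).round(4),t.max(0).round(4))
    h=t[t[:,2]>.033]; b=t[(t[:,2]<.031)&(t[:,2]>.022)]
    print(' handle',len(h),cv2.minAreaRect(h[:,:2].astype(np.float32)))
    vx,vy,x0,y0=cv2.fitLine(t[t[:,2]>.022][:,:2].astype(np.float32),cv2.DIST_HUBER,0,.01,.01).ravel(); print(' axis ang',np.degrees(np.arctan2(vy,vx)),x0,y0)
    vx,vy,x0,y0=cv2.fitLine(b[:,:2].astype(np.float32),cv2.DIST_HUBER,0,.01,.01).ravel(); print(' blade ang',np.degrees(np.arctan2(vy,vx)),x0,y0,b[:,1].min(),b[:,1].max())
    save(c,f'{n}4.png',crop=(290,180,400,250) if n=='top' else (150,150,330,280),s=4)
E
python3 fe.py
```

```text
[0.50440549 0.04558512 0.18057025] tool y ang 0.25831373180388084
top 330 [ 0.4432 -0.402   0.0122] [ 0.4748 -0.2052  0.0449]
 handle 219 ((0.4588582515716553, -0.3622626066207886), (0.030270671471953392, 0.07941117137670517), 0.3763742446899414)
 axis ang 87.698166 0.45958742 -0.3415349
 blade ang 88.125465 0.46255502 -0.27690348 -0.36396091398520963 -0.20518260556086224
scene 340 [ 0.4475 -0.4031  0.012 ] [ 0.4839 -0.2009  0.0431]
 handle 119 ((0.4634462893009186, -0.36085963249206543), (0.03185771033167839, 0.08459265530109406), 0.30774179100990295)
 axis ang -88.119064 0.47056735 -0.31191304
 blade ang -86.60651 0.4711809 -0.30342925 -0.39753407851459477 -0.20093049133855587
```

View pics/scene4.png

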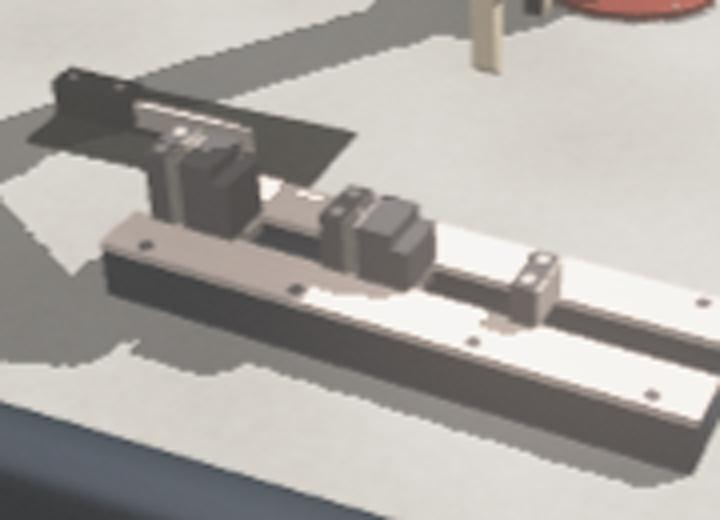

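Both jaws are seated beside their lugs. The feeler has been knocked: its handle is now at about (0.461, −0.362), yaw about 88–90°. I go and grip its handle near x = −50.

carry_out --targets '[[[-3,-45,0],[0,0,-1.3],93],[[-6,-90,0],[0,0,-1.3],93],[[-12,-135,0],[0,0,-1.3],93],[[-20,-180,0],[0,0,-1.3],93],[[-25,-225,0],[0,0,-1.3],93]]'

```text
time_s: 31.95
tool_pos: [0.4808, -0.1886, 0.18]
orientation: [0.717, 0.697, -0.0, 0.0]
wrist_force: [0.6, 0.4, -0.4]
width: 0.093
grip_force: 0.0
```

carry_out --targets '[[[-6,-45,0],[0,0,0],93],[[-12,-90,0],[0,0,0],93],[[-18,-135,-20],[0,0,0],93],[[-18,-172,-60],[0,0,0],93],[[-18,-172,-80],[0,0,0],93]]'

```text
time_s: 32.45
tool_pos: [0.4596, -0.3656, 0.0974]
orientation: [0.72, 0.694, -0.003, 0.001]
wrist_force: [-0.5, 0.2, 0.5]
width: 0.0931
grip_force: 0.0
```

```bash
python3 - <<'E'
from h import *
o=robot.get_obs(); p=o['tool_pos']; q=o['orientation']; print(p,'tool y ang',2*np.degrees(np.arctan2(q[1],q[0]))-90)
c=cam('scene'); save(c,'s5.png',crop=(130,90,280,230),s=4)
E
```

```text
[ 0.45960747 -0.36556442  0.09742064] tool y ang -2.1100052678564083
```

View pics/s5.png

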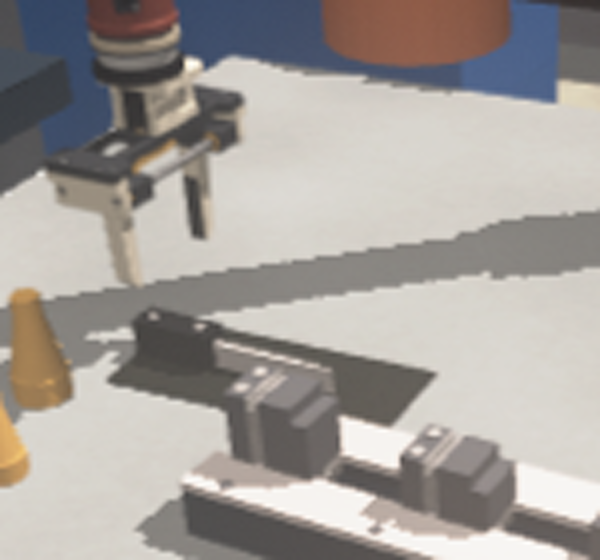

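carry_out --targets '[[[0,0,-20],[0,0,0],93],[[0,0,-40],[0,0,0],93],[[0,0,-40],[0,0,0],93],[[0,0,-40],[0,0,0],93],[[0,0,-40],[0,0,0],93]]'

```text
time_s: 33.0
tool_pos: [0.4645, -0.3573, 0.0614]
orientation: [0.716, 0.698, 0.0, 0.001]
wrist_force: [-0.3, -0.5, 0.6]
width: 0.0928
grip_force: 0.0
```

carry_out --targets '[[[-3,6,-15],[0,0,0.5],93],[[-3,6,-30],[0,0,0.5],93],[[-3,6,-45],[0,0,0.5],93],[[-3,6,-51],[0,0,0.5],93],[[-3,6,-51],[0,0,0.5],93]]'

```text
time_s: 33.5
tool_pos: [0.4603, -0.3506, 0.0084]
orientation: [0.713, 0.701, -0.0, -0.001]
wrist_force: [0.0, 0.1, -0.5]
width: 0.0933
grip_force: 0.0
```

carry_out --targets '[[[0,0,0],[0,0,0],60],[[0,0,0],[0,0,0],24],[[0,0,0],[0,0,0],24],[[0,0,0],[0,0,0],24],[[0,0,0],[0,0,0],24]]'

```text
time_s: 34.0
tool_pos: [0.4607, -0.3507, 0.0092]
orientation: [0.713, 0.701, 0.0, 0.0]
wrist_force: [0.6, -0.3, 0.1]
width: 0.0575
grip_force: 0.0
```

carry_out --targets '[[[0,0,0],[0,0,0],24],[[0,0,0],[0,0,0],24],[[0,0,0],[0,0,0],24],[[0,0,0],[0,0,0],24],[[0,0,0],[0,0,0],24]]'

```text
time_s: 34.5
tool_pos: [0.461, -0.3506, 0.009]
orientation: [0.713, 0.701, 0.0, 0.0]
wrist_force: [0.9, 0.7, 0.4]
width: 0.0297
grip_force: 29.9
```

carry_out --targets '[[[0,0,0],[0,0,0],24],[[0,0,0],[0,0,0],24],[[0,0,0],[0,0,0],24],[[0,0,0],[0,0,0],24],[[0,0,0],[0,0,0],24]]'

```text
time_s: 35.0
tool_pos: [0.4607, -0.3506, 0.009]
orientation: [0.713, 0.701, 0.0, 0.0]
wrist_force: [1.7, 1.0, 0.1]
width: 0.0299
grip_force: 29.9
```

The feeler is gripped (width 30 mm, 30 N). I lift it, turn the nose to +x and carry it to in front of the mid gap.

carry_out --targets '[[[0,0,20],[0,0,0],24],[[0,0,50],[0,0,0],24],[[0,0,90],[0,0,0],24],[[0,0,130],[0,0,0],24],[[0,0,150],[0,0,-8],24]]'

```text
time_s: 35.5
tool_pos: [0.4606, -0.3513, 0.1617]
orientation: [0.761, 0.648, 0.0, 0.001]
wrist_force: [0.3, -1.2, -2.5]
width: 0.0301
grip_force: 29.9
```

carry_out --targets '[[[0,15,0],[0,0,-8],24],[[0,40,0],[0,0,-16],24],[[0,70,0],[0,0,-24],24],[[0,105,0],[0,0,-32],24],[[0,140,0],[0,0,-40],24]]'

```text
time_s: 36.0
tool_pos: [0.459, -0.2094, 0.1582]
orientation: [0.938, 0.347, -0.001, -0.001]
wrist_force: [0.2, -0.0, -1.9]
width: 0.0296
grip_force: 29.9
```

carry_out --targets '[[[-2,35,0],[0,0,-8],24],[[-4,70,0],[0,0,-16],24],[[-6,110,0],[0,0,-24],24],[[-8,150,0],[0,0,-32],24],[[-10,185,0],[0,0,-40],24]]'

```text
time_s: 36.5
tool_pos: [0.4489, -0.0236, 0.1585]
orientation: [1.0, 0.007, -0.001, -0.0]
wrist_force: [-0.6, 0.4, -2.8]
width: 0.0293
grip_force: 29.9
```

carry_out --targets '[[[0,15,0],[0,0,-4],24],[[0,20,0],[0,0,-4],24],[[0,20,0],[0,0,-4],24],[[0,20,0],[0,0,-4],24],[[0,20,0],[0,0,-4],24]]'

```text
time_s: 37.0
tool_pos: [0.4505, -0.0073, 0.1589]
orientation: [1.0, -0.027, -0.0, 0.0]
wrist_force: [-0.8, -0.4, -2.4]
width: 0.0303
grip_force: 29.9
```

```bash
cat > bl.py <<'E'
from h import *
import sys
o=robot.get_obs(); p=o['tool_pos']; q=o['orientation']; a=2*np.degrees(np.arctan2(q[1],q[0]))-90; print(p,'tool y ang',a,'F',o['wrist_force'].round(1))
yaw=np.radians(-3.1); ex=np.array([np.cos(yaw),np.sin(yaw)]); ey=np.array([-ex[1],ex[0]])
print('TCP u,v',p[:2]@ex,p[:2]@ey)
zb=p[2]-.006
for n in('top','scene'):
    c=cam(n); W=world(c)
    m=(W[...,2]>zb+.003)&(W[...,2]<zb+.034)&(abs((W[...,:2]-p[:2])@ey)<.025)&((W[...,:2]-p[:2])@ex>.038)&((W[...,:2]-p[:2])@ex<.17)
    t=W[m]-p; u=t[:,:2]@ex; v=t[:,:2]@ey
    print(n,len(t),'u',u.min().round(4),u.max().round(4))
    if len(t)>20:
        ft=(np.abs(t[:,2]-(.024-.006))<.004) if n=='top' else np.ones(len(t),bool)
        A=np.polyfit(u[ft],v[ft],1); print('  blade v at u=0 %.4f, at .12 %.4f, ang rel deck %.2f'%(A[1],np.polyval(A,.12),np.degrees(np.arctan(A[0]))),ft.sum(),'z',np.median(t[:,2]))
    save(c,f'{n}_{sys.argv[1]}.png',crop=(190,130,310,230) if n=='top' else (200,90,320,240),s=5 if n=='top' else 4)
E
python3 bl.py 6
```

```text
[ 0.45045005 -0.00732574  0.15886331] tool y ang -93.06607484459194 F [-0.8 -0.4 -2.4]
TCP u,v 0.4501870634049569 0.017044780229097868
top 21 u 0.1034 0.1431
  blade v at u=0 -0.0031, at .12 -0.0011, ang rel deck 0.94 21 z 0.017994421987699738
scene 147 u 0.0386 0.147
  blade v at u=0 0.0047, at .12 0.0023, ang rel deck -1.13 147 z 0.010522837882055075
```

carry_out --targets '[[[0,2,-30],[0,0,0],24],[[0,2,-60],[0,0,0],24],[[0,2,-85],[0,0,0],24],[[0,2,-96],[0,0,0],24],[[0,2,-96],[0,0,0],24]]'

```text
time_s: 37.6
tool_pos: [0.4498, -0.0041, 0.0619]
orientation: [1.0, -0.026, -0.001, 0.0]
wrist_force: [-0.1, 0.8, -2.5]
width: 0.0298
grip_force: 29.9
```

```bash
sed -i 's/^    save.*$/    g=(u>.045)\&(u<.112)\n    if g.sum()>8:\n        B=np.polyfit(u[g],v[g],1); print("   parallel part: n",g.sum(),"mean v %.4f ang %.2f std %.4f"%(v[g].mean(),np.degrees(np.arctan(B[0])),(v[g]-np.polyval(B,u[g])).std()))\n    g2=u>.12\n    print("   nose mean v",v[g2].mean() if g2.any() else None)\n    save(c,f"{n}_{sys.argv[1]}.png",crop=(190,130,310,230) if n=="top" else (200,130,320,240),s=5)/' bl.py; python3 bl.py 7; python3 - <<'E'
import cv2,numpy as np
a=cv2.imread('pics/scene_7.png'); cv2.imwrite('pics/v7.png',a)
E
```

```text
[ 0.44982192 -0.0041397   0.0618755 ] tool y ang -92.97774700158658 F [-0.1  0.8 -2.5]
TCP u,v 0.4493875560958874 0.020192196821480195
top 58 u 0.0955 0.1595
  blade v at u=0 0.0007, at .12 -0.0012, ang rel deck -0.94 26 z 0.017614712411209953
   parallel part: n 11 mean v 0.0000 ang 1.52 std 0.0015
   nose mean v -0.00011871940971142791
scene 110 u 0.0386 0.1392
  blade v at u=0 0.0039, at .12 0.0028, ang rel deck -0.54 110 z 0.014331412885892382
   parallel part: n 84 mean v 0.0032 ang -0.08 std 0.0018
   nose mean v 0.0025552253550019913
```

View pics/v7.png

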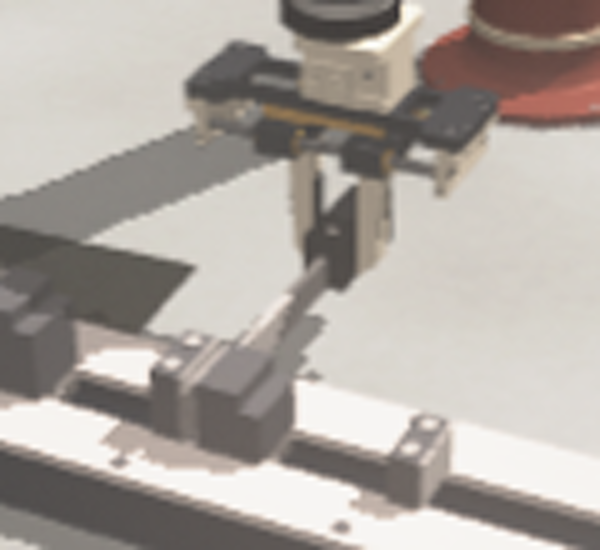

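The blade points at the gap between the lug (crop 175,390) and the jaw (240,410), its axis parallel to the deck's x and centred on the TCP. I enter gently with the nose.

carry_out --targets '[[[0,-1,-1],[0,0,0],24],[[6,-1.3,-1],[0,0,0],24],[[12,-1.6,-1],[0,0,0],24],[[18,-2,-1],[0,0,0],24],[[18,-2,-1],[0,0,0],24]]'

```text
time_s: 38.2
tool_pos: [0.4704, -0.0056, 0.0623]
orientation: [1.0, -0.026, 0.001, -0.0]
wrist_force: [0.2, -0.4, -1.7]
width: 0.0294
grip_force: 29.9
```

carry_out --targets '[[[2,-0.1,0],[0,0,0],24],[[4,-0.2,0],[0,0,0],24],[[6,-0.3,0],[0,0,0],24],[[8,-0.4,0],[0,0,0],24],[[8,-0.4,0],[0,0,0],24]]'

```text
time_s: 38.7
tool_pos: [0.477, -0.006, 0.0619]
orientation: [1.0, -0.026, 0.0, -0.0]
wrist_force: [-0.6, -0.7, -2.2]
width: 0.0297
grip_force: 29.9
```

carry_out --targets '[[[2,-0.1,0],[0,0,0],24],[[4,-0.2,0],[0,0,0],24],[[6,-0.3,0],[0,0,0],24],[[8,-0.4,0],[0,0,0],24],[[10,-0.5,0],[0,0,0],24]]'

```text
time_s: 39.2
tool_pos: [0.4868, -0.0065, 0.062]
orientation: [1.0, -0.026, 0.0, -0.0]
wrist_force: [-0.0, 0.6, -2.1]
width: 0.0298
grip_force: 29.9
```

carry_out --targets '[[[2,-0.1,0],[0,0,0],24],[[4,-0.2,0],[0,0,0],24],[[6,-0.3,0],[0,0,0],24],[[6,-0.3,0],[0,0,0],24],[[6,-0.3,0],[0,0,0],24]]'

```text
time_s: 39.7
tool_pos: [0.4926, -0.0069, 0.0619]
orientation: [1.0, -0.026, -0.0, -0.0]
wrist_force: [0.1, 0.1, -3.0]
width: 0.0298
grip_force: 29.9
```

carry_out --targets '[[[2,-0.1,0],[0,0,0],24],[[4,-0.2,0],[0,0,0],24],[[6,-0.3,0],[0,0,0],24],[[8,-0.4,0],[0,0,0],24],[[8,-0.4,0],[0,0,0],24]]'

```text
time_s: 40.2
tool_pos: [0.5011, -0.0074, 0.062]
orientation: [1.0, -0.026, 0.0, 0.0]
wrist_force: [0.6, -0.6, -2.7]
width: 0.0299
grip_force: 29.9
```

carry_out --targets '[[[2,-0.1,0],[0,0,0],24],[[4,-0.2,0],[0,0,0],24],[[6,-0.3,0],[0,0,0],24],[[8,-0.4,0],[0,0,0],24],[[10,-0.5,0],[0,0,0],24]]'

```text
time_s: 40.7
tool_pos: [0.5106, -0.0079, 0.0619]
orientation: [1.0, -0.026, -0.0, 0.0]
wrist_force: [-0.6, -1.5, -2.7]
width: 0.0297
grip_force: 29.9
```

carry_out --targets '[[[2,-0.1,0],[0,0,0],24],[[4,-0.2,0],[0,0,0],24],[[6,-0.3,0],[0,0,0],24],[[8,-0.4,0],[0,0,0],24],[[10,-0.5,0],[0,0,0],24]]'

```text
time_s: 41.2
tool_pos: [0.5206, -0.0084, 0.0619]
orientation: [1.0, -0.026, -0.0, 0.0]
wrist_force: [-1.1, -2.3, -2.5]
width: 0.0298
grip_force: 30.0
```

carry_out --targets '[[[2,-0.5,0],[0,0,0],24],[[4,-0.8,0],[0,0,0],24],[[6,-0.9,0],[0,0,0],24],[[8,-1,0],[0,0,0],24],[[10,-1.1,0],[0,0,0],24]]'

```text
time_s: 41.7
tool_pos: [0.5308, -0.0092, 0.0619]
orientation: [1.0, -0.025, 0.0, -0.0]
wrist_force: [0.3, -2.2, -3.2]
width: 0.0299
grip_force: 29.9
```

carry_out --targets '[[[2,-0.1,0],[0,0,0],24],[[4,-0.2,0],[0,0,0],24],[[6,-0.3,0],[0,0,0],24],[[8,-0.4,0],[0,0,0],24],[[10,-0.5,0],[0,0,0],24]]'

```text
time_s: 42.2
tool_pos: [0.5407, -0.0099, 0.0619]
orientation: [1.0, -0.026, 0.0, -0.0]
wrist_force: [0.2, -1.3, -2.1]
width: 0.0295
grip_force: 29.9
```

carry_out --targets '[[[2,-0.1,0],[0,0,0],24],[[4,-0.2,0],[0,0,0],24],[[6,-0.3,0],[0,0,0],24],[[8,-0.4,0],[0,0,0],24],[[10,-0.5,0],[0,0,0],24]]'

```text
time_s: 42.7
tool_pos: [0.5506, -0.0105, 0.0619]
orientation: [1.0, -0.026, -0.0, 0.0]
wrist_force: [-0.7, -1.2, -2.5]
width: 0.0298
grip_force: 29.9
```

carry_out --targets '[[[2,-0.1,0],[0,0,0],24],[[4,-0.2,0],[0,0,0],24],[[6,-0.3,0],[0,0,0],24],[[8,-0.4,0],[0,0,0],24],[[8,-0.4,0],[0,0,0],24]]'

```text
time_s: 43.2
tool_pos: [0.559, -0.0109, 0.0619]
orientation: [1.0, -0.026, 0.0, 0.0]
wrist_force: [0.7, -2.2, -2.8]
width: 0.03
grip_force: 29.9
```

carry_out --targets '[[[0,0,-1.5],[0,0,0],24],[[0,0,-3],[0,0,0],24],[[0,-0.5,-3],[0,0,0],24],[[0,-0.5,-3],[0,0,0],24],[[0,-0.5,-3],[0,0,0],24]]'

```text
time_s: 43.7
tool_pos: [0.5589, -0.0109, 0.059]
orientation: [1.0, -0.025, 0.0, -0.0]
wrist_force: [-0.6, -1.6, -2.3]
width: 0.0299
grip_force: 29.9
```

carry_out --targets '[[[0,-0.5,0],[0,0,0],24],[[0,-0.5,0],[0,0,0],24],[[0,-0.5,0],[0,0,0],24],[[0,-0.5,0],[0,0,0],24],[[0,-0.5,0],[0,0,0],24]]'

```text
time_s: 44.2
tool_pos: [0.5585, -0.0115, 0.0589]
orientation: [1.0, -0.025, -0.0, -0.0]
wrist_force: [-0.5, -0.8, -2.7]
width: 0.0298
grip_force: 29.9
```

carry_out --targets '[[[0,-0.5,0],[0,0,0],24],[[0,-0.5,0],[0,0,0],24],[[0,-0.5,0],[0,0,0],24],[[0,-0.5,0],[0,0,0],24],[[0,-0.5,0],[0,0,0],24]]'

```text
time_s: 44.7
tool_pos: [0.5585, -0.0117, 0.0589]
orientation: [1.0, -0.025, -0.0, -0.0]
wrist_force: [-0.9, 1.8, -2.1]
width: 0.0298
grip_force: 29.9
```

carry_out --targets '[[[0,-0.5,0],[0,0,0],24],[[0,-0.5,0],[0,0,0],24],[[0,-0.5,0],[0,0,0],24],[[0,-0.5,0],[0,0,0],24],[[0,-0.5,0],[0,0,0],24]]'

```text
time_s: 45.2
tool_pos: [0.5584, -0.012, 0.0589]
orientation: [1.0, -0.025, -0.0, -0.0]
wrist_force: [-0.1, 4.3, -2.4]
width: 0.0298
grip_force: 29.9
```

The play is about 0.6 mm between the jaw side (y −0.0109) and the lug side (−0.0117), so the mid gap is about 6.6 mm. I centre the blade and draw it out straight.

carry_out --targets '[[[0,1,0],[0,0,0],24],[[0,1,0],[0,0,0],24],[[-6,1.3,0],[0,0,0],24],[[-14,1.8,0],[0,0,0],24],[[-24,2.3,0],[0,0,0],24]]'

```text
time_s: 45.7
tool_pos: [0.5349, -0.0105, 0.0592]
orientation: [1.0, -0.026, 0.001, 0.0]
wrist_force: [1.3, 2.5, -2.3]
width: 0.0301
grip_force: 29.9
```

carry_out --targets '[[[-12,0.6,0],[0,0,0],24],[[-26,1.4,0],[0,0,0],24],[[-42,2.3,0],[0,0,0],24],[[-58,3.1,0],[0,0,0],24],[[-74,4,0],[0,0,0],24]]'

```text
time_s: 46.2
tool_pos: [0.4586, -0.0078, 0.0591]
orientation: [1.0, -0.027, -0.001, 0.001]
wrist_force: [0.3, -0.8, -3.4]
width: 0.0297
grip_force: 29.9
```

carry_out --targets '[[[-12,0.6,0],[0,0,0],24],[[-14,0.8,0],[0,0,0],24],[[-14,0.8,5],[0,0,0],24],[[-14,0.8,5],[0,0,0],24],[[-14,0.8,5],[0,0,0],24]]'

```text
time_s: 46.7
tool_pos: [0.4476, -0.0059, 0.0643]
orientation: [1.0, -0.026, 0.001, 0.0]
wrist_force: [-0.2, -0.2, -2.2]
width: 0.03
grip_force: 29.9
```

carry_out --targets '[[[-2,-35,0],[0,0,0],24],[[-4,-75,0],[0,0,0],24],[[-7,-115,0],[0,0,0],24],[[-8,-140,0],[0,0,0],24],[[-8,-149,0],[0,0,0],24]]'

```text
time_s: 47.2
tool_pos: [0.4385, -0.1586, 0.0639]
orientation: [1.0, -0.029, 0.0, 0.001]
wrist_force: [-1.0, 0.2, -2.0]
width: 0.03
grip_force: 29.9
```

carry_out --targets '[[[0,0,-4],[0,0,0],24],[[0,0,-4],[0,0,0],24],[[0,0,-4],[0,0,0],24],[[0,0,-4],[0,0,0],24],[[0,0,-4],[0,0,0],24]]'

```text
time_s: 47.7
tool_pos: [0.4388, -0.1535, 0.06]
orientation: [1.0, -0.025, 0.0, -0.0]
wrist_force: [0.3, 0.0, -2.6]
width: 0.0298
grip_force: 29.9
```

```bash
python3 bl.py 8 | grep -v blade
```

```text
[ 0.43881244 -0.15350479  0.05996161] tool y ang -92.81558327104187 F [ 0.3  0.  -2.6]
TCP u,v 0.4464716657759211 -0.12954970325786214
top 97 u 0.0581 0.1688
   parallel part: n 42 mean v 0.0009 ang -1.28 std 0.0017
   nose mean v 0.00024997822398850546
scene 103 u 0.0381 0.1207
   parallel part: n 82 mean v 0.0033 ang -0.73 std 0.0020
   nose mean v 0.004780730108336793
```

```bash
python3 - <<'E'
from h import *
save(cam('scene'),'v8.png',crop=(160,120,310,230),s=5)
E
```

```text
(no output)
```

View pics/v8.png

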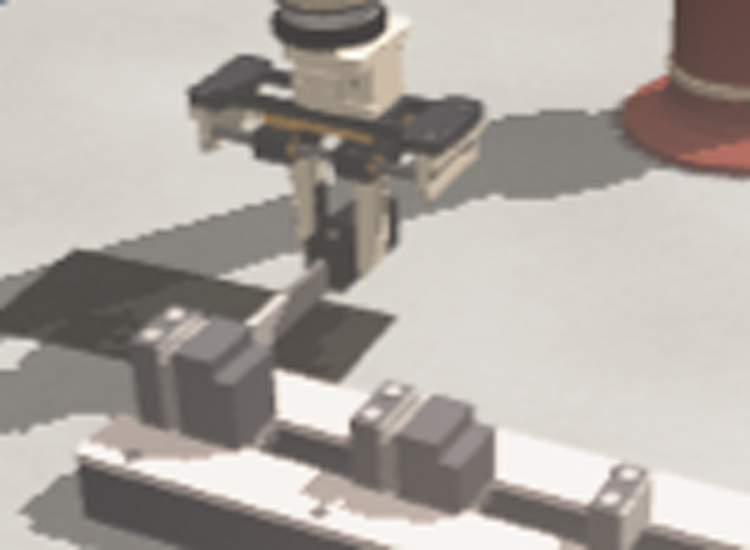

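Both gaps look uniform, and the blade is in line with the high pair's gap (crop 190,350). I go in as before.

carry_out --targets '[[[0,-1.3,-1],[0,0,-0.2],24],[[6,-1.7,-1],[0,0,-0.2],24],[[12,-2,-1],[0,0,-0.2],24],[[18,-2.3,-1],[0,0,-0.2],24],[[18,-2.3,-1],[0,0,-0.2],24]]'

```text
time_s: 48.35
tool_pos: [0.4583, -0.157, 0.059]
orientation: [1.0, -0.027, 0.001, 0.0]
wrist_force: [1.0, -0.2, -2.6]
width: 0.0295
grip_force: 29.9
```

carry_out --targets '[[[2,-0.1,0],[0,0,0],24],[[4,-0.2,0],[0,0,0],24],[[6,-0.3,0],[0,0,0],24],[[8,-0.4,0],[0,0,0],24],[[8,-0.4,0],[0,0,0],24]]'

```text
time_s: 48.85
tool_pos: [0.465, -0.1573, 0.059]
orientation: [1.0, -0.027, 0.0, -0.0]
wrist_force: [-0.0, -0.4, -2.3]
width: 0.0297
grip_force: 29.9
```

carry_out --targets '[[[2,-0.1,0],[0,0,0],24],[[4,-0.2,0],[0,0,0],24],[[6,-0.3,0],[0,0,0],24],[[8,-0.4,0],[0,0,0],24],[[8,-0.4,0],[0,0,0],24]]'

```text
time_s: 49.35
tool_pos: [0.473, -0.1575, 0.0589]
orientation: [1.0, -0.027, 0.0, -0.0]
wrist_force: [0.4, 0.5, -1.5]
width: 0.0298
grip_force: 29.9
```

carry_out --targets '[[[0,0.6,0],[0,0,0],24],[[2,0.5,0],[0,0,0],24],[[4,0.4,0],[0,0,0],24],[[6,0.3,0],[0,0,0],24],[[8,0.2,0],[0,0,0],24]]'

```text
time_s: 49.85
tool_pos: [0.4807, -0.1574, 0.0589]
orientation: [1.0, -0.027, -0.0, -0.0]
wrist_force: [-0.7, 1.1, -3.0]
width: 0.0293
grip_force: 29.9
```

carry_out --targets '[[[2,-0.1,0],[0,0,0],24],[[4,-0.2,0],[0,0,0],24],[[6,-0.3,0],[0,0,0],24],[[8,-0.4,0],[0,0,0],24],[[10,-0.5,0],[0,0,0],24]]'

```text
time_s: 50.35
tool_pos: [0.4906, -0.1577, 0.0589]
orientation: [1.0, -0.027, -0.0, -0.0]
wrist_force: [-0.4, 1.4, -2.8]
width: 0.03
grip_force: 29.9
```

carry_out --targets '[[[2,-0.1,0],[0,0,0],24],[[4,-0.2,0],[0,0,0],24],[[6,-0.3,0],[0,0,0],24],[[8,-0.4,0],[0,0,0],24],[[8,-0.4,0],[0,0,0],24]]'

```text
time_s: 50.85
tool_pos: [0.4992, -0.1583, 0.059]
orientation: [1.0, -0.027, 0.0, -0.0]
wrist_force: [0.5, 1.6, -3.0]
width: 0.0298
grip_force: 29.9
```

carry_out --targets '[[[0,0.6,0],[0,0,0],24],[[2,0.5,0],[0,0,0],24],[[4,0.4,0],[0,0,0],24],[[7,0.25,0],[0,0,0],24],[[10,0.1,0],[0,0,0],24]]'

```text
time_s: 51.35
tool_pos: [0.5089, -0.1585, 0.059]
orientation: [1.0, -0.027, 0.0, 0.0]
wrist_force: [0.0, 0.3, -2.1]
width: 0.0298
grip_force: 29.9
```

carry_out --targets '[[[2,-0.1,0],[0,0,0],24],[[4,-0.2,0],[0,0,0],24],[[6,-0.3,0],[0,0,0],24],[[8,-0.4,0],[0,0,0],24],[[10,-0.5,0],[0,0,0],24]]'

```text
time_s: 51.85
tool_pos: [0.5178, -0.159, 0.0587]
orientation: [1.0, -0.027, -0.001, -0.0]
wrist_force: [-2.5, 0.2, -2.3]
width: 0.0298
grip_force: 29.9
```

carry_out --targets '[[[3,-0.1,0],[0,0,0],24],[[6,-0.3,0],[0,0,0],24],[[9,-0.5,0],[0,0,0],24],[[12,-0.6,0],[0,0,0],24],[[15,-0.8,0],[0,0,0],24]]'

```text
time_s: 52.35
tool_pos: [0.534, -0.1598, 0.059]
orientation: [1.0, -0.027, 0.0, 0.0]
wrist_force: [-1.0, -0.1, -2.0]
width: 0.0298
grip_force: 29.9
```

carry_out --targets '[[[3,-0.1,0],[0,0,0],24],[[6,-0.3,0],[0,0,0],24],[[9,-0.5,0],[0,0,0],24],[[12,-0.6,0],[0,0,0],24],[[16,-0.9,0],[0,0,0],24]]'

```text
time_s: 52.85
tool_pos: [0.55, -0.1608, 0.059]
orientation: [1.0, -0.027, 0.0, 0.0]
wrist_force: [-0.5, -0.2, -2.9]
width: 0.0297
grip_force: 29.9
```

carry_out --targets '[[[0,0,0],[0,0,0],24],[[0,0,0],[0,0,0],24],[[0,0,0],[0,0,0],24],[[0,0,0],[0,0,0],24],[[0,0,0],[0,0,0],24]]'

```text
time_s: 53.35
tool_pos: [0.5498, -0.1606, 0.0591]
orientation: [1.0, -0.027, 0.0, 0.0]
wrist_force: [0.6, -1.8, -2.7]
width: 0.0301
grip_force: 29.9
```

carry_out --targets '[[[0,-0.5,0],[0,0,0],24],[[0,-0.5,0],[0,0,0],24],[[0,-0.5,0],[0,0,0],24],[[0,-0.5,0],[0,0,0],24],[[0,-0.5,0],[0,0,0],24]]'

```text
time_s: 53.85
tool_pos: [0.5495, -0.1607, 0.0588]
orientation: [1.0, -0.027, -0.0, -0.0]
wrist_force: [-1.0, 0.7, -2.7]
width: 0.0298
grip_force: 29.9
```

carry_out --targets '[[[0,-0.5,0],[0,0,0],24],[[0,-0.5,0],[0,0,0],24],[[0,-0.5,0],[0,0,0],24],[[0,-0.5,0],[0,0,0],24],[[0,-0.5,0],[0,0,0],24]]'

```text
time_s: 54.35
tool_pos: [0.5495, -0.1611, 0.0589]
orientation: [1.0, -0.027, -0.0, -0.0]
wrist_force: [0.3, 0.8, -2.1]
width: 0.0298
grip_force: 29.9
```

carry_out --targets '[[[0,-0.5,0],[0,0,0],24],[[0,-0.5,0],[0,0,0],24],[[0,-0.5,0],[0,0,0],24],[[0,-0.5,0],[0,0,0],24],[[0,-0.5,0],[0,0,0],24]]'

```text
time_s: 54.85
tool_pos: [0.5495, -0.1614, 0.0589]
orientation: [1.0, -0.027, -0.0, -0.0]
wrist_force: [0.2, 3.5, -2.6]
width: 0.0298
grip_force: 29.9
```

The high gap has about 0.5 mm of play, so it is about 6.5 mm. I draw the blade out and measure the mat centre.

carry_out --targets '[[[0,1,0],[0,0,0],24],[[0,1,0],[0,0,0],24],[[-6,1.3,0],[0,0,0],24],[[-14,1.8,0],[0,0,0],24],[[-24,2.3,0],[0,0,0],24]]'

```text
time_s: 55.35
tool_pos: [0.5256, -0.1598, 0.0592]
orientation: [1.0, -0.027, 0.001, 0.0]
wrist_force: [1.0, 2.2, -1.9]
width: 0.03
grip_force: 29.9
```

carry_out --targets '[[[-12,0.6,0],[0,0,0],24],[[-26,1.4,0],[0,0,0],24],[[-42,2.3,0],[0,0,0],24],[[-58,3.1,0],[0,0,0],24],[[-74,4,0],[0,0,0],24]]'

```text
time_s: 55.85
tool_pos: [0.4497, -0.1569, 0.0592]
orientation: [1.0, -0.029, -0.0, 0.001]
wrist_force: [0.3, -0.6, -2.8]
width: 0.0298
grip_force: 29.9
```

carry_out --targets '[[[-10,0.5,0],[0,0,0],24],[[-14,0.7,0],[0,0,0],24],[[-14,0.7,20],[0,0,0],24],[[-14,0.7,60],[0,0,0],24],[[-14,0.7,100],[0,0,0],24]]'

```text
time_s: 56.35
tool_pos: [0.4373, -0.1554, 0.1598]
orientation: [1.0, -0.028, -0.001, 0.0]
wrist_force: [1.2, -0.5, -2.3]
width: 0.0299
grip_force: 29.9
```

```bash
python3 - <<'E'
from h import *
o=robot.get_obs(); print(o['tool_pos'],o['wrist_force'])
c=dict(np.load('/tmp/top.npz')); g=c['color'].astype(int).max(-1); W=world(c)
m=(g<70)&(W[...,0]>.36)&(W[...,0]<.53)&(W[...,1]>-.48)&(W[...,1]<-.1)
k,l,s,ce=cv2.connectedComponentsWithStats(m.astype(np.uint8)); i=1+s[1:,4].argmax()
v,u=np.nonzero(l==i); P=np.array([ray(c,a,b,.003)[:2] for a,b in zip(u,v)],np.float32); print('mat',cv2.minAreaRect(P),s[i])
# gaps now from top view clouds of jaws/lugs
E
```

```text
[ 0.43726663 -0.15539346  0.15978662] [ 1.24947945 -0.54950263 -2.28782394]
mat ((0.4607267379760742, -0.2714754343032837), (0.11251004785299301, 0.2631883919239044), 1.1461914777755737) [ 294  202   78   34 2360]
```

carry_out --targets '[[[5,-15,0],[0,0,8.3],24],[[10,-30,0],[0,0,16.6],24],[[15,-50,0],[0,0,25],24],[[20,-70,0],[0,0,33.3],24],[[24,-90,0],[0,0,41.5],24]]'

```text
time_s: 56.85
tool_pos: [0.4619, -0.2464, 0.159]
orientation: [0.944, 0.331, 0.0, 0.0]
wrist_force: [-0.1, 1.1, -2.5]
width: 0.0299
grip_force: 29.9
```

carry_out --targets '[[[0,-20,0],[0,0,8.3],24],[[0,-40,0],[0,0,16.6],24],[[0,-60,0],[0,0,25],24],[[0,-80,0],[0,0,33.3],24],[[0,-88,0],[0,0,41.5],24]]'

```text
time_s: 57.35
tool_pos: [0.4606, -0.3367, 0.1586]
orientation: [0.766, 0.642, -0.001, 0.001]
wrist_force: [-0.4, 0.1, -2.7]
width: 0.0299
grip_force: 29.9
```

carry_out --targets '[[[0,0,-30],[0,0,8],24],[[0,0,-70],[0,0,9],24],[[0,0,-100],[0,0,9],24],[[0,0,-120],[0,0,9],24],[[0,0,-120],[0,0,9],24]]'

```text
time_s: 57.85
tool_pos: [0.4592, -0.3326, 0.0359]
orientation: [0.714, 0.7, -0.001, -0.003]
wrist_force: [-0.2, 0.5, -2.7]
width: 0.0298
grip_force: 29.9
```

carry_out --targets '[[[0,0,-5],[0,0,0],24],[[0,0,-10],[0,0,0],24],[[0,0,-14],[0,0,0],24],[[0,0,-18],[0,0,0],24],[[0,0,-22],[0,0,0],24]]'

```text
time_s: 58.35
tool_pos: [0.4619, -0.3332, 0.0171]
orientation: [0.714, 0.7, 0.0, 0.0]
wrist_force: [1.6, -0.4, -3.1]
width: 0.0296
grip_force: 29.9
```

carry_out --targets '[[[0,0,-2],[0,0,0],24],[[0,0,-4],[0,0,0],24],[[0,0,-6],[0,0,0],24],[[0,0,-7.5],[0,0,0],24],[[0,0,-7.5],[0,0,0],24]]'

```text
time_s: 58.85
tool_pos: [0.4615, -0.3329, 0.0092]
orientation: [0.714, 0.7, -0.0, -0.0]
wrist_force: [0.0, -0.0, -2.8]
width: 0.0299
grip_force: 29.9
```

carry_out --targets '[[[0,0,-0.6],[0,0,0],24],[[0,0,-1.2],[0,0,0],24],[[0,0,-1.2],[0,0,0],24],[[0,0,-1.2],[0,0,0],24],[[0,0,-1.2],[0,0,0],24]]'

```text
time_s: 59.35
tool_pos: [0.4617, -0.3331, 0.0089]
orientation: [0.714, 0.7, -0.0, 0.0]
wrist_force: [-2.0, 0.7, 5.0]
width: 0.0301
grip_force: 29.9
```

carry_out --targets '[[[0,0,0],[0,0,0],40],[[0,0,0],[0,0,0],70],[[0,0,0],[0,0,0],93],[[0,0,0],[0,0,0],93],[[0,0,0],[0,0,0],93]]'

```text
time_s: 59.85
tool_pos: [0.4616, -0.333, 0.0081]
orientation: [0.714, 0.7, 0.0, -0.0]
wrist_force: [-0.1, 0.6, -0.9]
width: 0.0653
grip_force: 0.0
```

carry_out --targets '[[[0,0,0],[0,0,0],93],[[0,0,20],[0,0,0],93],[[0,0,60],[0,0,0],93],[[0,0,110],[0,0,0],93],[[0,0,150],[0,0,0],93]]'

```text
time_s: 60.35
tool_pos: [0.462, -0.3331, 0.1606]
orientation: [0.714, 0.7, 0.0, 0.001]
wrist_force: [1.0, -0.1, -0.1]
width: 0.0927
grip_force: 0.0
```

carry_out --targets '[[[0,10,0],[0,0,0],93],[[0,50,0],[0,0,0],93],[[0,100,0],[0,0,0],93],[[0,150,0],[0,0,0],93],[[0,200,0],[0,0,0],93]]'

```text
time_s: 60.85
tool_pos: [0.4607, -0.131, 0.1576]
orientation: [0.714, 0.7, -0.0, -0.001]
wrist_force: [0.8, 0.5, -0.7]
width: 0.093
grip_force: 0.0
```

carry_out --targets '[[[0,50,0],[0,0,0],93],[[0,100,0],[0,0,0],93],[[0,150,0],[0,0,0],93],[[0,200,0],[0,0,0],93],[[0,220,0],[0,0,0],93]]'

```text
time_s: 61.35
tool_pos: [0.4603, 0.0931, 0.1581]
orientation: [0.711, 0.703, 0.001, -0.001]
wrist_force: [0.7, -0.7, -0.8]
width: 0.093
grip_force: 0.0
```

```bash
python3 fe.py; python3 - <<'E'
from h import *
a=cam('scene'); b=cam('top'); save(a,'f1.png',crop=(110,120,350,270),s=3); 
i=cv2.imread('pics/f1.png'); t=cv2.resize(b['color'][125:245,150:400,::-1],(720,300)); 
cv2.imwrite('pics/final.png',cv2.resize(np.vstack([i[:,:720],t]),None,fx=.8,fy=.8))
# gap check along slot from scene bright faces
for n,c in(('scene',a),('top',b)):
    W=world(c); yaw=np.radians(-3.1); ex=np.array([np.cos(yaw),np.sin(yaw)]); ey=np.array([-ex[1],ex[0]])
    u=W[...,:2]@ex; v=W[...,:2]@ey
    for nm,z0,lo,hi in(('mid',.096,-.02,.08),('high',.110,-.17,-.07)):
        m=(abs(W[...,2]-z0)<.005)&(abs(u-.633)<.03)&(v>lo)&(v<hi); s=np.sort(v[m]); print(n,nm,m.sum(),s[[0,-1]],cv2.minAreaRect(W[m][:,:2].astype(np.float32))[1:])
E
```

```text
[0.46034806 0.09311806 0.1580555 ] tool y ang -0.6490119477550849
top 336 [ 0.4425 -0.385   0.0122] [ 0.4736 -0.1863  0.045 ]
 handle 225 ((0.45850780606269836, -0.34527724981307983), (0.0792909637093544, 0.030198723077774048), 89.74932098388672)
 axis ang 88.21822 0.4587282 -0.32568896
 blade ang 86.49191 0.4611823 -0.24502864 -0.33665765450779683 -0.19469758583311406
scene 345 [ 0.4461 -0.3843  0.0121] [ 0.4823 -0.1855  0.0421]
 handle 120 ((0.4640895426273346, -0.34237539768218994), (0.08317862451076508, 0.03382008150219917), 85.911865234375)
 axis ang -86.63271 0.47027257 -0.32721603
 blade ang -86.06557 0.46884167 -0.2666182 -0.3830260302787282 -0.18552883646820065
scene mid 212 [-0.00760818  0.05414433] ((0.06175798550248146, 0.053167425096035004), 87.76277160644531)
scene high 190 [-0.15559876 -0.0952051 ] ((0.06048046424984932, 0.05150161683559418), 87.8295669555664)
top mid 224 [-0.00687085  0.05127093] ((0.05813362076878548, 0.045737020671367645), 87.15535736083984)
top high 239 [-0.15740757 -0.0985928 ] ((0.05877835676074028, 0.04648372158408165), 87.00786590576172)
```

View pics/final.png

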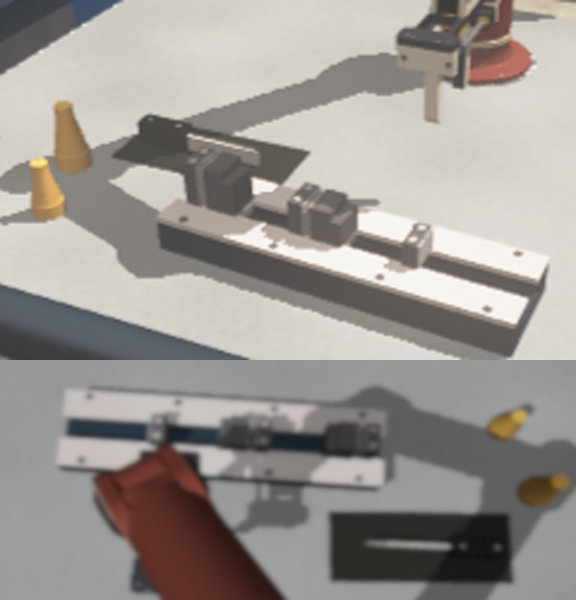

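The final view shows the feeler upright on its mat, both jaws square beside their lugs and the nozzles standing. The top-view extents of 58.1 and 58.8 mm match a gap of about 6.5 mm (22 + 30 + 6.5). I hand in.

```bash
python3 -c "
from bench import robot
print(robot.sign_off())"
```

```text
the job is handed in; nothing more can be done
None
```

The job is handed in, but `sign_off` returned no verdict: the mid and high jaws (the low one was absent) are twisted in beside their lugs, gauged mid then high at about 6.5 mm, the feeler is back upright on its mat, and the nozzles were not touched.

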